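Turn the blade cassette of the label cutter end for end

ROBOT

A 7-joint arm with a two-finger parallel gripper is mounted at the origin on the work surface; the furniture and walls round the work are solid. World frame = base frame: x ahead of the robot, y to its left, z up, the work surface at z = 0. Lengths are in mm, angles in degrees, forces in N, time in s.
With the tool pointing down it reaches from about 425 to 875 mm from the base axis. Payload 4.7 kg.
Tool frame: the origin (TCP) lies between the finger pads; the fingertips stand 8 mm ahead of it and the grasp point (between the pads) lies 11 mm behind it; y points along the fingers, z is the direction in which the jaws open and shut, and the axes are right-handed (so a half turn about y gives the same grasp; the last joint's range is limited). The gripper opens to 87 mm and grips with 3 to 60 N. Pads are 19 mm wide; open, the fingers measure 117 mm over their backs; the gripper's body (75 mm by 190 mm) begins 51 mm behind the grasp point.
Start: joints at [76.954, 18.392, -4.016, 83.108, 1.295, 78.541, -3.26], TCP at [155.621, -631.116, 230.587] pointing down, gripper open.
Joint ranges: [-163.93, 163.93], [-17.29, 119.83], [-79.2, 71.16], [3.27, 140.29], [-89.18, 269.18], [5.43, 117.66], [-154.24, 154.24]. Speed limits (degrees/s): [147.25, 147.25, 180, 180, 180, 180, 180].

INTERFACE

Orientations are given as a 3x3 rotation matrix whose columns are the frame's x, y, z axes.
In Python, from cell import sensors, capture, bot gives the robot as it stands.
- The arm moves only by the tool servo_tool, never from a script. Its argument "steps" is a list of rows, each an object with "fingers": the closure, from 0 (fully open) to 1 (shut); "offset": the shift along the tool's x, y, z in cm, a list of three; "rotation": the turn, a rotation vector about the tool's x, y, z in rad, a list of three. In form: [{"fingers": fingers, "offset": [dx, dy, dz], "rotation": [rx, ry, rz]}, ...]. A call has exactly 10 rows; each row shifts and turns the commanded pose from where the row before left it, along the tool's axes as they then stand; what a row does not reach is not made up. A row lasts 1/12 s, in which the tool goes at most 41.7 mm and 7.16 degrees, less where a joint would pass 70% of its speed; a pose out of reach is approached as far as the arm can. A call is refused whole if a number of a shift passes 4.17 or a number of a turn 0.125, either way. A call with a gripper value outside its range is refused whole. The fingers move at their own pace and stop on an object; "squeeze" is the grip in N (left out, the last holds). Time passes only in rows, so rows that do not move let the fingers close, or fill a call up. It gives the time, the measured TCP pose, the force and the opening at its end, in the units of the state.
- sensors.sense(): the state, without advancing time (a new reading comes with each control period).
- capture(name): name is "scene" or "side" or "wrist"; returns a dict with "frame" (384x512x3 uint8, red, green, blue), "z_map" (384x512 float32, mm along the optical axis (not along the pixel's ray), 0 where there is no reading), "fx", "fy", "cx", "cy" (pixels), "xyz" and "rotation" of the camera in the world. Camera axes: x right, y down, z forward; pixel columns grow to the right and rows downward; lengths in mm; the calibration is good to about 2 mm. The wrist camera is an equidistant fisheye: a pixel r from the principal point sees the ray r / f radians off the axis. A picture is of the moment at which its call begins.
- bot.hand_in(): hands the job in, once; it reports no verdict.
The state is a dict: "time_s": time; "qpos": joint angles; "qd": joint speeds; "tau": joint torques, N m; "eef_pos": TCP position; "eef_rot": TCP orientation; "wrist_force": force on the tool from outside, world axes, zero at the start; "torque": the same for the moment, N m; "width": finger opening in mm.
Only numpy, scipy, OpenCV 4.12 (cv2) and the standard library are available. Lean on these libraries where they do the work, as an engineer would, in place of code of your own. Each camera call takes 0.05 s, during which the arm holds its last target.

TASK

The blade cassette of the label cutter is blunt on its working side: free it by pushing the release pin through the small hole in the cutter's front until the hidden catch lets the cassette spring out, and lay the pin back down on the table clear of the cutter. Draw the cassette right out by its projecting end, set it down on the table and let go, then take it by its other end and slide it back the right way up but turned end for end, pushing it home until the catch clicks and holds it. Do not knock over or shift the other things on the table.

Things in the scene. Friction and masses are not known exactly. Their poses are not given: they have to be found in the camera images.
- label_cutter: Bench label cutter: low grey metal box fixed to the table, 120 deep (x), 110 wide (y from -38 to +72), 56 mm high. Origin on the table, under the middle of the cassette mouth, in the plane of the front face; x points level into the machine, z up. When latched, the cassette's middle is at x = 40, y = 0, its underside at z = 5 mm, and 10 mm of it stand out of the front.
- mouth (a point): Middle of the lower edge of the cassette mouth in the cutter's front face. The mouth is 48 wide (y -24 to +24), open from the floor plate (z = 5 mm, this point) up to z = 37. A steel tongue 38 mm wide carries the floor on 40 mm out of the front, under the cassette; thin steel lips at the sides and top flare out 6.5 mm in front of the face, to 61 mm wide, to lead the cassette in.
- release_hole (a point): Centre of the round release hole in the front face (cutter x = 0, y = 48, z = 22 mm): 9 mm wide, countersunk, wall 5 mm, running straight in along the cutter's x. The catch's steel tail hangs 16 mm behind the face; pushing it 6 to 9 mm (pin tip 23 to 26 mm behind the face, about 10 N) frees the cassette. It stops dead with the tip about 27 mm in.
- catch (a joint): Angle of the hidden catch, rad: 0 when down in the cassette's groove, about 0.3 when lifted clear, 0.45 at its stop; sprung back towards 0. It rides at 0.18 to 0.3 on top of a cassette that is part way in.
- ejector (a joint): Travel of the spring ejector behind the cassette, m: 0 with the cassette latched, 0.036 when sprung out (46 mm or a little more of the freed cassette then stand out of the front). It pushes outward with 6.5 N at 0, 3.5 N at 0.036. Pushing home takes 10 to 15 N: push until only 6 to 8 mm stand out (the stop is at 2 mm), so that the catch drops in; let go, it comes back to 10 mm.
- one_bar_end (a point): Middle of the cassette's end face (cassette x = -50, z = 10 mm) at the half of the top that carries one small raised steel bar; the front end at the start, the inner end when done.
- two_bar_end (a point): Middle of the opposite end face (cassette x = +50, z = 10 mm), at the half that carries two steel bars; the inner end at the start, the front end when done.
- release_pin: Release pin, loose, lying on the table: black square-edged handle 70 long (x), 18 wide (y), 16 mm high, with a straight steel pin 4 mm thick reaching 62 mm out of its +x end along the handle's middle line, 8 mm above the underside. 60 g. Origin in the middle of the handle's underside; x towards the tip.
- pin_tip (a point): Round tip of the release pin, x = +97, z = 8 mm in the frame of the release pin.
- label_roll: Roll of white labels, 68 mm wide, 40 mm high, lying flat; bystander.
- tape_roll: Roll of tan packing tape, 104 mm wide, 48 mm high, lying flat; bystander.
- date_stamp: Date stamp standing upright, 34 x 32 x 87 mm, with a round handle; bystander.
- ink_pad: Open ink pad, 62 x 92 x 14 mm; bystander.
- marker: Felt marker lying flat, 131 mm long, 14 mm thick; bystander.
- thermometer: Probe thermometer lying flat, 161 x 30 x 17 mm; bystander.
- jar: White jar with a screw cap, 72 mm wide, 121 mm high, standing; bystander.
- blade_cassette: Grey blade cassette, loose, 100 long (x), 44 wide (y), 28 mm high, 150 g; a catch groove crosses the middle of its top, both ends slope on top (end faces 20 mm high), a blade slit runs along each long side, dark ribs at both ends show where to grip across the width. Origin: middle of its underside, z up. Starts latched in the cutter, x along the cutter's x, one-bar end at the front.
Not all that is in view belongs to the job. Of the things shaped like the label_cutter, the grey one is meant.

How it is judged (in metres and radians):
On the way, in this order (a step that is already met when the one before it is completed fails the run):
1. the release pin, reached through the hole, lifts the catch (value of joint catch above 0.22 rad and x of pin_tip in the frame of release_hole above 0.012 m and distance between pin_tip and release_hole below 0.04 m).
2. the cassette is right out of the cutter, set down on the table and let go ((x of each of one_bar_end, two_bar_end in the frame of label_cutter below -0.005 m or y of blade_cassette in the frame of label_cutter below -0.08 m or y of blade_cassette in the frame of label_cutter above 0.12 m) and height (world z) of blade_cassette below 0.03 m and contact force between the fingers and blade_cassette below 0.1 N), for 0.1 s.
At the end, for the whole second after the job is handed in: The cassette is back in the cutter the right way up with the two-bar end at the front, within about 4 mm of its latched place (10 mm projecting), the catch is down in its groove (under 0.1 rad), nothing moves, and the release pin lies on the table with its tip more than 25 mm from the release hole (x of blade_cassette in the frame of label_cutter between 0.036 and 0.046 m and x of one_bar_end in the frame of label_cutter above 0.08 m and angle between blade_cassette's own z axis and vertical below 0.1 rad and value of joint catch below 0.1 rad and linear speed of blade_cassette below 0.01 m/s and height (world z) of each of pin_tip, release_pin below 0.02 m and horizontal distance between pin_tip and release_hole above 0.025 m and linear speed of release_pin below 0.02 m/s); the robot touches nothing.
It fails at once if a bystander is shifted by more than 30 mm (distance of any of date_stamp, ink_pad, marker, thermometer, jar from where it was at the start of the episode above 0.03 m).
It fails at once if the date stamp or the jar is knocked over (angle between any of date_stamp, jar's own z axis and vertical above 0.6 rad).
It also fails if it takes over 72 s, if anything falls off the work surface, if the arm or the gripper's body presses on something with over 40 N, if the wrist force passes 120 N, or if a joint passes its speed limit or range.

## Working session

There is one attempt and no reset: what is moved stays moved. The work goes in short steps, Python scripts to look and compute and a tool call to move; the robot and the scene stay as the last step left them, time stands still between calls to the robot, and variables do not carry over. Pictures are saved under pics/ and viewed, and the job is handed in when it is done.

Besides the shell and the picture viewer there is one more tool, called as name(argument=value, ...), one argument or row to a line, values as JSON. servo_tool: Moves the arm, as the interface text tells. Its arguments: {"type":"object","properties":{"steps":{"type":"array","items":{"type":"object","properties":{"fingers":{"type":"number"},"offset":{"type":"array","items":{"type":"number"}},"rotation":{"type":"array","items":{"type":"number"}}}}},"squeeze":{"type":"number"}},"required":["steps"]}

```bash
ls; mkdir -p pics; python3 - <<'E'
from cell import sensors, capture, bot
import cv2
s=sensors.sense()
for k,v in s.items(): print(k,v)
for n in ["scene","side","wrist"]:
    c=capture(n); cv2.imwrite(f"pics/{n}0.png",c["frame"][:,:,::-1]); print(n,c["fx"],c["fy"],c["cx"],c["cy"],c["xyz"],c["rotation"])
E
```

```text
pics
time_s 0.0
qpos [76.95273935 18.44087228 -4.01380441 83.17433739  1.29666147 78.54087414
 -3.26051877]
qd [-0.04461973 -0.05757548 -0.04377687  0.04039159  0.02392268  0.08394224
  0.01902834]
tau [-9.18877267e-04 -4.91292500e+01 -4.04302133e-01 -3.12533355e+01
 -6.39675278e-02  4.34120209e-02  1.57358295e-04]
eef_pos [ 155.44903239 -630.58744355  229.44567754]
eef_rot [[-9.70904097e-01 -5.96527768e-04  2.39467905e-01]
 [-2.39468609e-01  1.84385313e-03 -9.70902356e-01]
 [ 1.37626569e-04 -9.99998122e-01 -1.93305424e-03]]
wrist_force [ 0.689695   -0.42172148 -0.51265405]
torque [-0.02843169  0.01668506 -0.03133292]
width 87.11667246417892
scene 357.6583132182046 357.6583132182046 259.102904301296 192.48549768680743 [ 81.51613977 529.15612884 749.06168008] [[-0.84414053 -0.37098768  0.38703347]
 [-0.5360995   0.57749751 -0.61570606]
 [ 0.0049085  -0.72723089 -0.68637537]]
side 418.9001263662744 418.9001263662744 245.69708046350505 188.45696444804605 [ 287.63289078 -962.22855052  677.16681835] [[ 0.97782362 -0.12336167  0.16924203]
 [-0.20923566 -0.54062389  0.81482897]
 [-0.00902238 -0.83217048 -0.55444647]]
wrist 297.3186396354542 297.3186396354542 256.7031968995735 193.02279256155097 [ 219.65378194 -616.00147087  383.97474685] [[ 0.23945221 -0.94214097 -0.23459119]
 [-0.97090592 -0.23287462 -0.05577723]
 [-0.00208032  0.24112196 -0.97049259]]
```

View pics/scene0.png

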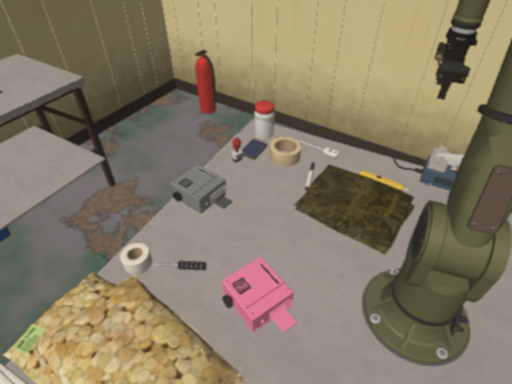

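View pics/side0.png

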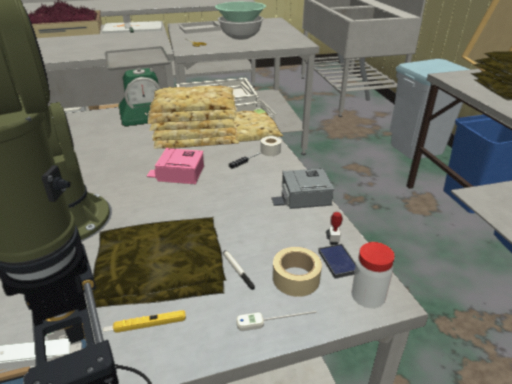

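View pics/wrist0.png

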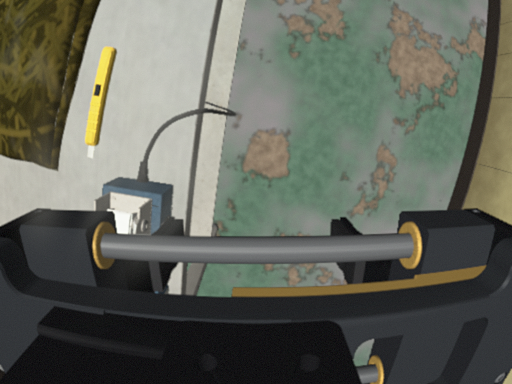

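```bash
cat > h.py <<'E'
from cell import sensors, capture, bot
import cv2, numpy as np
np.set_printoptions(precision=2,suppress=True,linewidth=150)
def cloud(c):
    h,w=c["z_map"].shape; u,v=np.meshgrid(np.arange(w),np.arange(h)); z=c["z_map"]
    P=np.stack([(u-c["cx"])/c["fx"]*z,(v-c["cy"])/c["fy"]*z,z],-1)
    return P@np.array(c["rotation"]).T+np.array(c["xyz"])
def crop(c,name,r0,r1,c0,c1,k=6):
    cv2.imwrite(name,cv2.resize(c["frame"][r0:r1,c0:c1,::-1],None,fx=k,fy=k,interpolation=cv2.INTER_CUBIC))
E
python3 - <<'E'
from h import *
a=capture("scene"); b=capture("side")
crop(a,"pics/s1.png",155,285,110,240,5)
crop(b,"pics/d1.png",130,220,220,345,6)
A=cloud(a);B=cloud(b)
for n,P,r in (("sc",A,(150,285,110,240)),("sd",B,(130,220,220,345))):
    print(n)
    for v in range(r[0],r[1],6):
        print(v,' '.join("%d:%d,%d,%d"%(u,*P[v,u]) for u in range(r[2],r[3],10)) )
np.savez("first.npz",A=A,B=B,fa=a["frame"],fb=b["frame"])
E
```

```text
sc
150 110:2023,-613,-744 120:1965,-651,-744 130:1904,-686,-741 140:1864,-736,-756 150:1795,-767,-748 160:1736,-804,-747 170:1672,-836,-742 180:1620,-880,-748 190:1567,-923,-754 200:1512,-964,-757 210:1450,-999,-754 220:1394,-1040,-757 230:705,-270,0
156 110:1978,-572,-751 120:1924,-611,-753 130:1866,-648,-753 140:1811,-686,-755 150:1749,-719,-750 160:1686,-752,-745 170:1640,-798,-756 180:1582,-835,-756 190:1519,-867,-750 200:1460,-902,-748 210:1409,-946,-755 220:713,-223,0 230:683,-240,1
162 110:1925,-527,-749 120:1868,-562,-748 130:1817,-602,-753 140:1760,-638,-753 150:1698,-669,-747 160:1638,-702,-743 170:1586,-742,-747 180:1535,-782,-753 190:1482,-823,-757 200:1424,-857,-754 210:722,-179,0 220:693,-197,0 230:666,-216,0
168 110:1718,-395,-618 120:1821,-520,-750 130:1773,-559,-756 140:1716,-594,-755 150:1653,-624,-748 160:1599,-660,-748 170:1543,-695,-747 180:1493,-736,-754 190:707,-70,56 200:680,-85,57 210:702,-154,0 220:672,-169,2 230:648,-192,-2
174 110:1725,-386,-662 120:1767,-474,-744 130:1725,-515,-755 140:1663,-546,-748 150:1611,-581,-749 160:1551,-612,-743 170:1501,-649,-74
[... 6156 characters left out ...]
-17,-1 280:580,-27,0 290:588,-91,43 300:616,-90,37 310:643,-94,36 320:672,-94,32 330:698,-99,31 340:1257,936,-754
202 220:410,-16,0 230:437,-24,0 240:464,-30,0 250:491,-35,0 260:518,-41,0 270:545,-49,0 280:570,-61,5 290:589,-91,23 300:617,-92,19 310:645,-94,16 320:673,-96,13 330:702,-97,9 340:1236,885,-759
208 220:406,-41,-2 230:432,-48,-1 240:459,-56,0 250:486,-61,-1 260:512,-69,0 270:538,-75,0 280:565,-81,0 290:590,-91,2 300:618,-93,0 310:645,-98,0 320:672,-103,-2 330:698,-109,-1 340:1213,829,-759
214 220:401,-71,0 230:427,-81,2 240:453,-83,0 250:479,-90,0 260:506,-93,-1 270:531,-102,0 280:558,-107,0 290:584,-112,0 300:610,-118,0 310:635,-125,0 320:661,-131,0 330:687,-136,0 340:661,-242,81
```

```bash
sleep 1
```

```text
(no output)
```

View pics/s1.png

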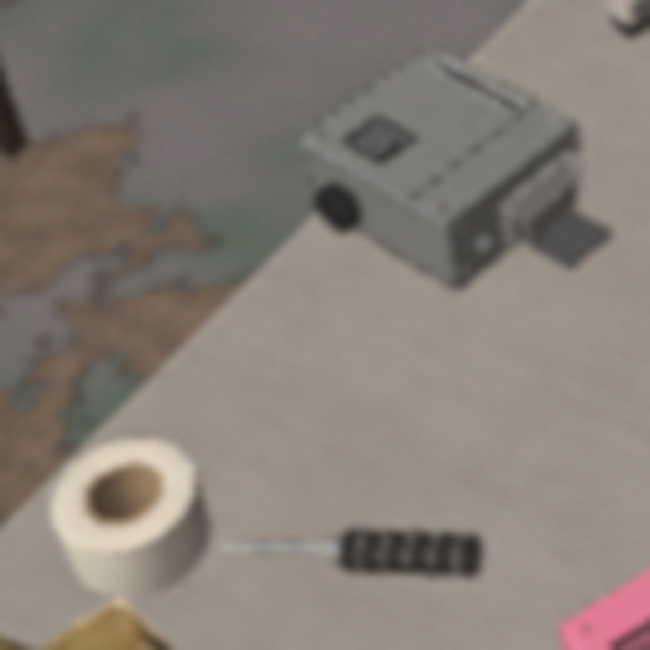

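View pics/d1.png

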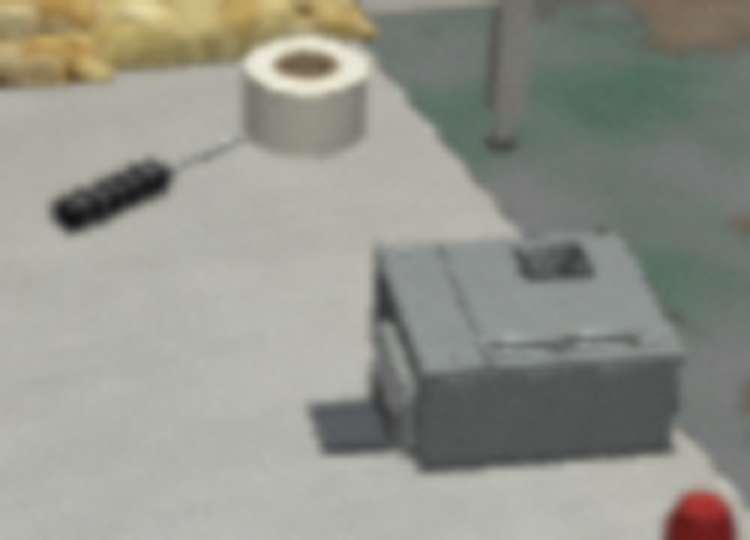

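```bash
python3 - <<'E'
from h import *
d=np.load("first.npz")
for n in "AB":
    P=d[n].reshape(-1,3)
    m=(P[:,0]>550)&(P[:,0]<740)&(P[:,1]>-130)&(P[:,1]<60)
    t=P[m&(P[:,2]>50)&(P[:,2]<62)]
    print(n,"top",len(t),t[:,2].mean(),cv2.minAreaRect(t[:,:2].astype(np.float32)))
    # sides: points 10<z<48 
    s=P[m&(P[:,2]>8)&(P[:,2]<50)]
    # -y wall (side cam) or +y wall (scene)
    print(s.shape)
    # pin
    m=(P[:,0]>430)&(P[:,0]<600)&(P[:,1]>120)&(P[:,1]<240)&(P[:,2]>12)&(P[:,2]<22)
    F=(d['fa'] if n=='A' else d['fb']).reshape(-1,3).astype(int).sum(1)
    h=P[m&(F<240)]
    print("handle",len(h),h[:,2].mean(),cv2.minAreaRect(h[:,:2].astype(np.float32)),h.mean(0))
    m=(P[:,0]>430)&(P[:,0]<600)&(P[:,1]>120)&(P[:,1]<240)&(P[:,2]>5)&(F<240)
    print(cv2.minAreaRect(P[m][:,:2].astype(np.float32)))
E
```

```text
A top 1099 56.46521337367349 ((649.77099609375, -37.72258377075195), (113.23392486572266, 122.76197814941406), 84.38822937011719)
(624, 3)
handle 153 16.038145426931454 ((496.28912353515625, 178.35382080078125), (66.61035919189453, 16.40825843811035), 31.50636863708496) [495.74 179.01  16.04]
((496.53936767578125, 178.45285034179688), (67.1554183959961, 16.405296325683594), 31.418582916259766)
B top 987 55.03946625924675 ((652.4845581054688, -41.53078079223633), (114.23160552978516, 121.10943603515625), 84.53343963623047)
(712, 3)
handle 47 14.36154214327251 ((500.3371276855469, 169.32553100585938), (65.29011535644531, 16.285364151000977), 29.951587677001953) [498.49 168.47  14.36]
((499.6134948730469, 170.00613403320312), (66.38902282714844, 17.349044799804688), 26.105913162231445)
```

```bash
cat >> h.py <<'E'
from scipy.spatial.transform import Rotation as Ro
def info(): 
    s=sensors.sense(); R=np.array(s["eef_rot"]); z=R[:,2]
    print("t %.2f"%s["time_s"],"tcp",np.array(s["eef_pos"]),"jawaz %.2f"%np.degrees(np.arctan2(z[1],z[0])),"down err",R[:2,1]*1000,"F",np.array(s["wrist_force"]),"w %.1f"%s["width"],"q",np.array(s["qpos"]))
    return s,R
def go(target,n=10,rv=None):
    "per-row tool offset cm for world target, no rotation"
    s,R=info(); d=R.T@(np.array(target)-np.array(s["eef_pos"]))
    print("total tool mm",d,"per row cm",d/n/10,"| per row mm %.1f"%np.linalg.norm(d/n))
def yaw(jaz):
    "remaining rotation vector to be exactly down with jaw azimuth jaz deg"
    s,R=info(); a=np.radians(jaz); z=np.array([np.cos(a),np.sin(a),0]); y=np.array([0,0,-1.]); x=np.cross(y,z)
    T=np.stack([x,y,z],1); print("rotvec rad",(Ro.from_matrix(R.T@T)).as_rotvec())
E
python3 - <<'E'
from h import *
go([470,-330,260],13); yaw(-59)
E
```

```text
t 0.25 tcp [ 155.56 -630.88  230.06] jawaz -76.14 down err [-0.25  0.8 ] F [-0.05 -0.28  0.53] w 87.0 q [76.96 18.42 -4.02 83.14  1.29 78.54 -3.26]
total tool mm [-377.35  -29.78 -216.84] per row cm [-2.9  -0.23 -1.67] | per row mm 33.6
t 0.25 tcp [ 155.56 -630.88  230.06] jawaz -76.14 down err [-0.25  0.8 ] F [-0.05 -0.28  0.53] w 87.0 q [76.96 18.42 -4.02 83.14  1.29 78.54 -3.26]
rotvec rad [ 0.  -0.3 -0. ]
```

Candidates: cutter-shaped things are the grey one at scene (200,187) and the pink one at scene (258,293), so I take the grey. For the pin, the options are the black handle with steel rod at scene (190,265) and the yellow knife at scene (383,180), so I take the black one. The close crop of the grey cutter shows the bright release hole at scene (207,203) and the tongue at (222,202).

servo_tool(
  steps=[
    {"fingers": 0,"offset": [-2.9,-0.23,-1.67],"rotation": [0,0,0]},
    {"fingers": 0,"offset": [-2.9,-0.23,-1.67],"rotation": [0,0,0]},
    {"fingers": 0,"offset": [-2.9,-0.23,-1.67],"rotation": [0,0,0]},
    {"fingers": 0,"offset": [-2.9,-0.23,-1.67],"rotation": [0,0,0]},
    {"fingers": 0,"offset": [-2.9,-0.23,-1.67],"rotation": [0,0,0]},
    {"fingers": 0,"offset": [-2.9,-0.23,-1.67],"rotation": [0,0,0]},
    {"fingers": 0,"offset": [-2.9,-0.23,-1.67],"rotation": [0,0,0]},
    {"fingers": 0,"offset": [-2.9,-0.23,-1.67],"rotation": [0,0,0]},
    {"fingers": 0,"offset": [-2.9,-0.23,-1.67],"rotation": [0,0,0]},
    {"fingers": 0,"offset": [-2.9,-0.23,-1.67],"rotation": [0,0,0]},
  ],
)

```text
time_s: 1.08
eef_pos: [398.1, -398.2, 253.8]
eef_rot: [[-0.971, 0.0, 0.239], [-0.239, -0.0, -0.971], [0.0, -1.0, 0.0]]
wrist_force: [0.7, -0.5, -0.2]
width: 86.5
```

```bash
python3 - <<'E'
from h import *
go([450,-60,260],10);yaw(-59)
E
```

```text
t 1.08 tcp [ 398.07 -398.23  253.78] jawaz -76.16 down err [ 0.03 -0.42] F [ 0.65 -0.46 -0.19] w 86.5 q [ 57.15   7.96 -16.39  93.36   2.3   78.98 -35.69]
total tool mm [-131.35   -6.36 -315.98] per row cm [-1.31 -0.06 -3.16] | per row mm 34.2
t 1.08 tcp [ 398.07 -398.23  253.78] jawaz -76.16 down err [ 0.03 -0.42] F [ 0.65 -0.46 -0.19] w 86.5 q [ 57.15   7.96 -16.39  93.36   2.3   78.98 -35.69]
rotvec rad [-0.  -0.3  0. ]
```

servo_tool(
  steps=[
    {"fingers": 0,"offset": [-1.3,-0.06,-3.16],"rotation": [0,0,0]},
    {"fingers": 0,"offset": [-1.3,-0.06,-3.16],"rotation": [0,0,0]},
    {"fingers": 0,"offset": [-1.3,-0.06,-3.16],"rotation": [0,0,0]},
    {"fingers": 0,"offset": [-1.3,-0.06,-3.16],"rotation": [0,0,0]},
    {"fingers": 0,"offset": [-1.3,-0.06,-3.16],"rotation": [0,0,0]},
    {"fingers": 0,"offset": [-1.3,-0.06,-3.16],"rotation": [0,0,0]},
    {"fingers": 0,"offset": [-1.3,-0.06,-3.16],"rotation": [0,0,0]},
    {"fingers": 0,"offset": [-1.3,-0.06,-3.16],"rotation": [0,0,0]},
    {"fingers": 0,"offset": [-1.3,-0.06,-3.16],"rotation": [0,0,0]},
    {"fingers": 0,"offset": [-1.3,-0.06,-3.16],"rotation": [0,0,0]},
  ],
)

```text
time_s: 1.92
eef_pos: [447.6, -59.9, 259.7]
eef_rot: [[-0.971, 0.0, 0.239], [-0.239, -0.001, -0.971], [-0.0, -1.0, 0.001]]
wrist_force: [0.2, -0.1, -0.2]
width: 87.1
```

```bash
python3 - <<'E'
from h import *
go([485,130,200],7);yaw(-59)
c=capture("wrist");cv2.imwrite("pics/w1.png",c["frame"][:,:,::-1])
print(c["fx"],c["xyz"],c["rotation"],c["z_map"].min(),c["z_map"].max())
E
```

```text
t 1.92 tcp [447.59 -59.9  259.69] jawaz -76.15 down err [ 0.38 -0.78] F [ 0.23 -0.05 -0.23] w 87.1 q [ 41.58  -6.54 -34.18 106.06  -3.69  79.35 -67.9 ]
total tool mm [ -81.76   59.56 -175.48] per row cm [-1.17  0.85 -2.51] | per row mm 28.9
t 1.92 tcp [447.59 -59.9  259.69] jawaz -76.15 down err [ 0.38 -0.78] F [ 0.23 -0.05 -0.23] w 87.1 q [ 41.58  -6.54 -34.18 106.06  -3.69  79.35 -67.9 ]
rotvec rad [-0.  -0.3 -0. ]
297.3186396354542 [511.64 -44.91 414.12] [[ 0.24 -0.94 -0.23]
 [-0.97 -0.23 -0.06]
 [ 0.    0.24 -0.97]] 0.0 1246.0322
```

View pics/w1.png

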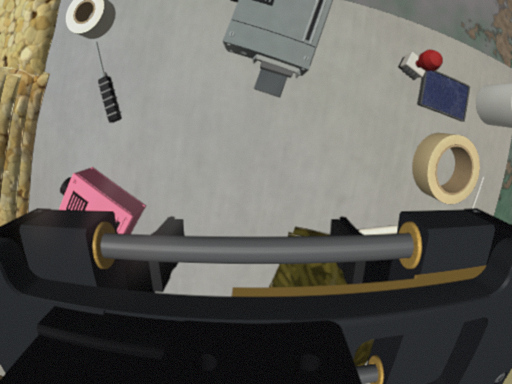

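servo_tool(
  steps=[
    {"fingers": 0,"offset": [-1.2,0.85,-2.5],"rotation": [0,0,0]},
    {"fingers": 0,"offset": [-1.2,0.85,-2.5],"rotation": [0,0,0]},
    {"fingers": 0,"offset": [-1.2,0.85,-2.5],"rotation": [0,0,0]},
    {"fingers": 0,"offset": [-1.2,0.85,-2.5],"rotation": [0,0,0]},
    {"fingers": 0,"offset": [-1.2,0.85,-2.5],"rotation": [0,0,0]},
    {"fingers": 0,"offset": [-1.2,0.85,-2.5],"rotation": [0,0,0]},
    {"fingers": 0,"offset": [-1.2,0.85,-2.5],"rotation": [0,0,0]},
    {"fingers": 0,"offset": [0,0,0],"rotation": [0,-0.1,0]},
    {"fingers": 0,"offset": [0,0,0],"rotation": [0,-0.1,0]},
    {"fingers": 0,"offset": [0,0,0],"rotation": [0,-0.1,0]},
  ],
)

```text
time_s: 2.8
eef_pos: [487.2, 129.0, 199.7]
eef_rot: [[-0.853, -0.001, 0.521], [-0.521, 0.0, -0.853], [0.001, -1.0, -0.001]]
wrist_force: [-0.1, -0.2, -0.2]
width: 86.8
```

```bash
cat >> h.py <<'E'
def wcloud(c):
    h,w=c["z_map"].shape; u,v=np.meshgrid(np.arange(w),np.arange(h)); z=c["z_map"]
    x=u-c["cx"]; y=v-c["cy"]; r=np.hypot(x,y)+1e-9; th=r/c["fx"]; t=np.tan(th)
    P=np.stack([x/r*t*z,y/r*t*z,z],-1)
    return P@np.array(c["rotation"]).T+np.array(c["xyz"])
E
python3 - <<'E'
from h import *
info()
c=capture("wrist");cv2.imwrite("pics/w2.png",c["frame"][:,:,::-1])
W=wcloud(c); P=W.reshape(-1,3); F=c["frame"].reshape(-1,3).astype(int).sum(1)
ok=c["z_map"].ravel()>0
t=P[ok&(abs(P[:,2])<6)&(P[:,0]>400)]; print("table z",t[:,2].mean(),t[:,2].std())
m=ok&(P[:,0]>440)&(P[:,0]<560)&(P[:,1]>130)&(P[:,1]<225)&(P[:,2]>11)&(P[:,2]<25)&(F<240)
h=P[m];print("handle",len(h),h[:,2].mean(),cv2.minAreaRect(h[:,:2].astype(np.float32)))
m=ok&(P[:,0]>550)&(P[:,0]<740)&(P[:,1]>-130)&(P[:,1]<60)&(P[:,2]>50)&(P[:,2]<62)
h=P[m];print("cutter",len(h),h[:,2].mean(),cv2.minAreaRect(h[:,:2].astype(np.float32)))
np.savez("w2.npz",W=W,f=c["frame"])
E
```

```text
t 2.80 tcp [487.18 129.   199.67] jawaz -58.57 down err [-0.75  0.15] F [-0.06 -0.2  -0.2 ] w 86.8 q [ 30.09   4.78 -49.65 104.48   3.79  72.5  -79.18]
table z 0.18866642358522656 0.9166753658208253
handle 616 16.093799291422094 ((501.34295654296875, 174.4794921875), (68.31633758544922, 16.43613052368164), 29.320920944213867)
cutter 7188 56.20917268881733 ((652.90283203125, -40.09016418457031), (110.94281768798828, 121.62957763671875), 85.1622314453125)
```

View pics/w2.png

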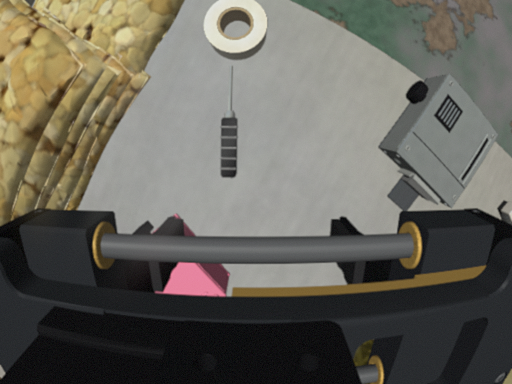

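```bash
python3 - <<'E'
from h import *
go([494,170.5,60],6);go([494,170.5,10],1);yaw(-60.7)
E
```

```text
t 2.85 tcp [487.22 128.63 199.76] jawaz -58.37 down err [-0.6  -0.04] F [-0.14 -0.38  0.55] w 87.1 q [ 30.12   4.76 -49.65 104.48   3.79  72.5  -78.94]
total tool mm [-27.8  139.75 -32.05] per row cm [-0.46  2.33 -0.53] | per row mm 24.3
t 2.85 tcp [487.22 128.63 199.76] jawaz -58.37 down err [-0.6  -0.04] F [-0.14 -0.38  0.55] w 87.1 q [ 30.12   4.76 -49.65 104.48   3.79  72.5  -78.94]
total tool mm [-27.83 189.75 -32.04] per row cm [-2.78 18.98 -3.2 ] | per row mm 194.4
t 2.85 tcp [487.22 128.63 199.76] jawaz -58.37 down err [-0.6  -0.04] F [-0.14 -0.38  0.55] w 87.1 q [ 30.12   4.76 -49.65 104.48   3.79  72.5  -78.94]
rotvec rad [0.   0.04 0.  ]
```

servo_tool(
  steps=[
    {"fingers": 0,"offset": [-0.46,2.33,-0.53],"rotation": [0,0,0]},
    {"fingers": 0,"offset": [-0.46,2.33,-0.53],"rotation": [0,0,0]},
    {"fingers": 0,"offset": [-0.46,2.33,-0.53],"rotation": [0,0,0]},
    {"fingers": 0,"offset": [-0.46,2.33,-0.53],"rotation": [0,0,0]},
    {"fingers": 0,"offset": [-0.46,2.33,-0.53],"rotation": [0,0,0]},
    {"fingers": 0,"offset": [-0.46,2.33,-0.53],"rotation": [0,0.04,0]},
    {"fingers": 0,"offset": [0,1.2,0],"rotation": [0,0,0]},
    {"fingers": 0,"offset": [0,1.2,0],"rotation": [0,0,0]},
    {"fingers": 0,"offset": [0,1.2,0],"rotation": [0,0,0]},
    {"fingers": 0,"offset": [0,0.7,0],"rotation": [0,0,0]},
  ],
)

```text
time_s: 3.68
eef_pos: [494.6, 169.0, 16.3]
eef_rot: [[-0.877, -0.0, 0.48], [-0.48, -0.001, -0.877], [0.001, -1.0, 0.0]]
wrist_force: [0.3, -0.2, 0.5]
width: 87.3
```

```bash
python3 - <<'E'
from h import *
go([494,170.5,10],1);yaw(-60.7)
c=capture("wrist");cv2.imwrite("pics/w3.png",c["frame"][:,:,::-1])
E
```

```text
t 3.68 tcp [494.63 169.03  16.32] jawaz -61.30 down err [-0.4  -0.72] F [ 0.27 -0.21  0.52] w 87.3 q [ 18.77  21.94 -46.21 112.33  19.57  53.77 -98.46]
total tool mm [-0.16  6.32 -1.6 ] per row cm [-0.02  0.63 -0.16] | per row mm 6.5
t 3.68 tcp [494.63 169.03  16.32] jawaz -61.30 down err [-0.4  -0.72] F [ 0.27 -0.21  0.52] w 87.3 q [ 18.77  21.94 -46.21 112.33  19.57  53.77 -98.46]
rotvec rad [-0.   -0.01  0.  ]
```

View pics/w3.png

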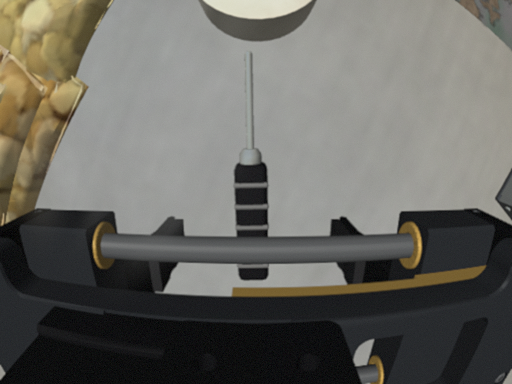

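servo_tool(
  steps=[
    {"fingers": 0,"offset": [0,0.6,-0.1],"rotation": [0,0,0]},
    {"fingers": 0.5,"offset": [0,0,0],"rotation": [0,0,0]},
    {"fingers": 1,"offset": [0,0,0],"rotation": [0,0,0]},
    {"fingers": 1,"offset": [0,0,0],"rotation": [0,0,0]},
    {"fingers": 1,"offset": [0,0,0],"rotation": [0,0,0]},
    {"fingers": 1,"offset": [0,0,0],"rotation": [0,0,0]},
    {"fingers": 1,"offset": [0,0,0],"rotation": [0,0,0]},
    {"fingers": 1,"offset": [0,0,0],"rotation": [0,0,0]},
    {"fingers": 1,"offset": [0,0,0],"rotation": [0,0,0]},
    {"fingers": 1,"offset": [0,0,0],"rotation": [0,0,0]},
  ],
  squeeze=45,
)

```text
time_s: 4.57
eef_pos: [494.1, 170.7, 11.2]
eef_rot: [[-0.877, 0.0, 0.481], [-0.481, -0.0, -0.877], [0.0, -1.0, 0.0]]
wrist_force: [0.5, -0.4, -0.4]
width: 35.1
```

```bash
python3 - <<'E'
from h import *
info()
c=capture("wrist");cv2.imwrite("pics/w4.png",c["frame"][:,:,::-1])
E
```

```text
t 4.57 tcp [494.15 170.75  11.23] jawaz -61.25 down err [ 0.01 -0.13] F [ 0.5  -0.45 -0.43] w 35.1 q [ 18.37  22.41 -46.01 112.51  20.03  53.23 -98.94]
```

View pics/w4.png

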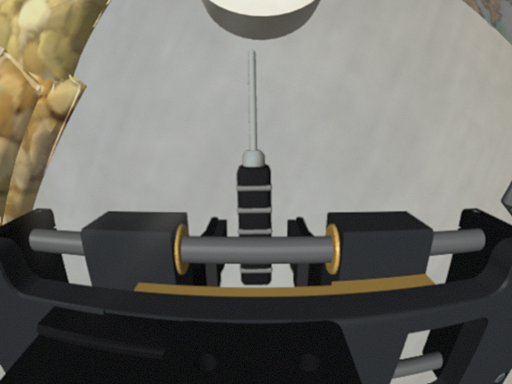

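servo_tool(
  steps=[
    {"fingers": 1,"offset": [0,0,0],"rotation": [0,0,0]},
    {"fingers": 1,"offset": [0,0,0],"rotation": [0,0,0]},
    {"fingers": 1,"offset": [0,0,0],"rotation": [0,0,0]},
    {"fingers": 1,"offset": [0,0,0],"rotation": [0,0,0]},
    {"fingers": 1,"offset": [0,0,0],"rotation": [0,0,0]},
    {"fingers": 1,"offset": [0,0,0],"rotation": [0,0,0]},
    {"fingers": 1,"offset": [0,-1,0],"rotation": [0,0,0]},
    {"fingers": 1,"offset": [0,-2,0],"rotation": [0,0,0]},
    {"fingers": 1,"offset": [0,-2,0],"rotation": [0,0,0]},
    {"fingers": 1,"offset": [0,-2,0],"rotation": [0,0,0]},
  ],
)

```text
time_s: 5.45
eef_pos: [493.8, 170.9, 82.4]
eef_rot: [[-0.877, -0.001, 0.481], [-0.481, 0.0, -0.877], [0.0, -1.0, -0.0]]
wrist_force: [0.5, -0.2, -0.7]
width: 17.7
```

```bash
python3 - <<'E'
from h import *
info()
c=capture("wrist");cv2.imwrite("pics/w5.png",c["frame"][:,:,::-1])
yaw(-95.2)
E
```

```text
t 5.45 tcp [493.84 170.91  82.42] jawaz -61.22 down err [-0.52  0.04] F [ 0.46 -0.17 -0.72] w 17.7 q [ 21.94  16.25 -49.17 109.54  14.07  60.45 -94.34]
t 5.50 tcp [496.49 172.06  86.4 ] jawaz -61.21 down err [5.89 0.97] F [3.58 0.25 1.23] w 17.5 q [ 21.99  16.01 -49.27 109.26  14.    60.54 -94.29]
rotvec rad [-0.    0.59 -0.01]
```

View pics/w5.png

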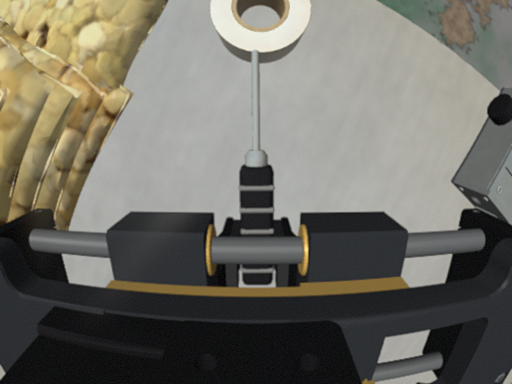

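servo_tool(
  steps=[
    {"fingers": 1,"offset": [1.69,0,1.73],"rotation": [0,0,0]},
    {"fingers": 1,"offset": [1.69,0,1.73],"rotation": [0,0,0]},
    {"fingers": 1,"offset": [1.69,0,1.73],"rotation": [0,0,0]},
    {"fingers": 1,"offset": [1.69,0,1.73],"rotation": [0,0,0]},
    {"fingers": 1,"offset": [1.69,0,1.73],"rotation": [0,0,0]},
    {"fingers": 1,"offset": [1.69,0,1.73],"rotation": [0,0,0]},
    {"fingers": 1,"offset": [1.69,0,1.73],"rotation": [0,0,0]},
    {"fingers": 1,"offset": [0,0,0],"rotation": [0,0.1,0]},
    {"fingers": 1,"offset": [0,0,0],"rotation": [0,0.1,0]},
    {"fingers": 1,"offset": [0,0,0],"rotation": [0,0.1,0]},
  ],
)

```text
time_s: 6.33
eef_pos: [448.7, 7.1, 81.8]
eef_rot: [[-0.981, 0.001, 0.194], [-0.194, -0.001, -0.981], [-0.001, -1.0, 0.001]]
wrist_force: [0.4, 0.4, -0.0]
width: 17.7
```

servo_tool(
  steps=[
    {"fingers": 1,"offset": [0,0,0],"rotation": [0,0.1,0]},
    {"fingers": 1,"offset": [0,0,0],"rotation": [0,0.1,0]},
    {"fingers": 1,"offset": [0,0,0],"rotation": [0,0.09,0]},
    {"fingers": 1,"offset": [0,0.5,0],"rotation": [0,0,0]},
    {"fingers": 1,"offset": [0,0.5,0],"rotation": [0,0,0]},
    {"fingers": 1,"offset": [0,0.5,0],"rotation": [0,0,0]},
    {"fingers": 1,"offset": [0,0.5,0],"rotation": [0,0,0]},
    {"fingers": 1,"offset": [0,0.3,0],"rotation": [0,0,0]},
    {"fingers": 1,"offset": [0,0.1,0],"rotation": [0,0,0]},
    {"fingers": 1,"offset": [0,0,0],"rotation": [0,0,0]},
  ],
)

```text
time_s: 7.17
eef_pos: [448.3, 7.8, 56.7]
eef_rot: [[-0.996, -0.001, -0.088], [0.088, 0.0, -0.996], [0.001, -1.0, -0.0]]
wrist_force: [0.4, 0.5, 0.4]
width: 17.6
```

```bash
python3 - <<'E'
from h import *
go([451,9,30]); yaw(-95.2)
c=capture("wrist");cv2.imwrite("pics/w6.png",c["frame"][:,:,::-1])
a=capture("scene"); b=capture("side")
W=wcloud(c); np.savez("w6.npz",W=W,f=c["frame"],A=cloud(a),B=cloud(b),fa=a["frame"],fb=b["frame"])
crop(a,"pics/s6.png",150,240,150,280,6)
crop(b,"pics/d6.png",130,220,200,330,6)
E
```

```text
t 7.17 tcp [448.32   7.82  56.73] jawaz -95.02 down err [-1.02  0.35] F [0.38 0.52 0.38] w 17.6 q [  37.82    6.67  -43.57  120.5     5.59   54.84 -103.81]
total tool mm [-2.6  26.73 -1.41] per row cm [-0.03  0.27 -0.01] | per row mm 2.7
t 7.17 tcp [448.32   7.82  56.73] jawaz -95.02 down err [-1.02  0.35] F [0.38 0.52 0.38] w 17.6 q [  37.82    6.67  -43.57  120.5     5.59   54.84 -103.81]
rotvec rad [0. 0. 0.]
```

View pics/w6.png

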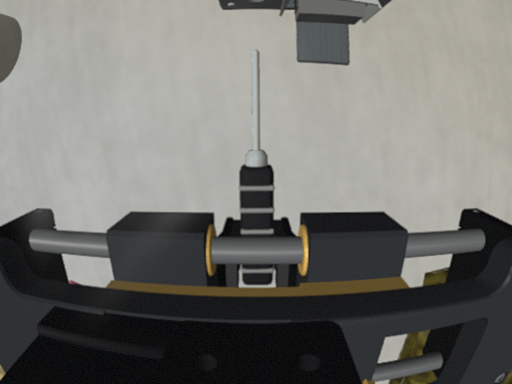

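View pics/s6.png

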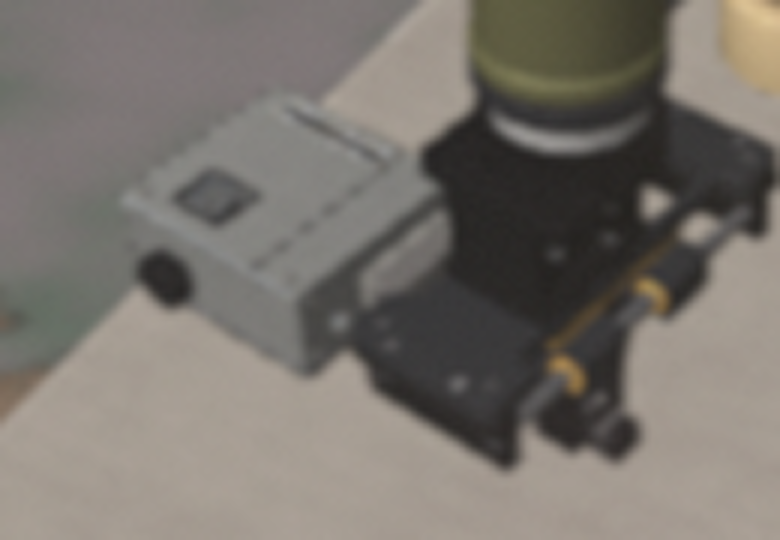

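View pics/d6.png

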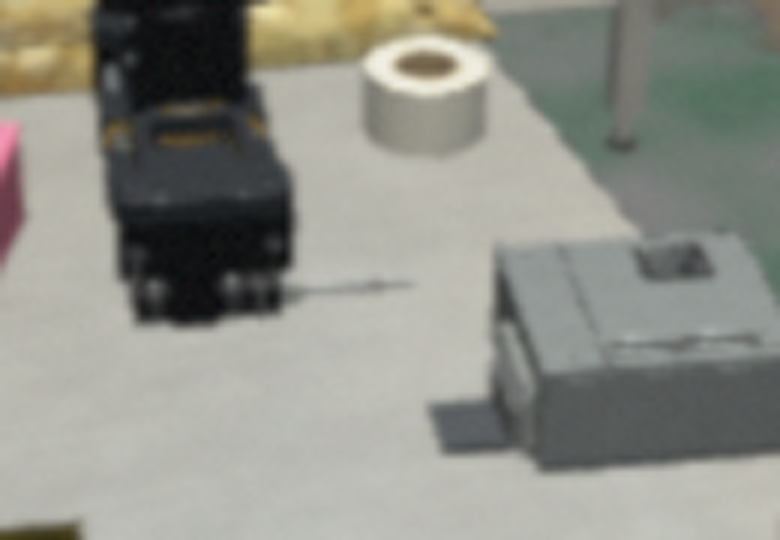

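```bash
python3 - <<'E'
from h import *
d=np.load("w6.npz"); W=d["W"]; f=d["f"]
cv2.imwrite("pics/w6c.png",cv2.resize(f[0:110,200:400,::-1],None,fx=4,fy=4,interpolation=cv2.INTER_CUBIC))
print("pin"); 
for v in range(48,160,8): 
    u=np.argmin(abs(np.arange(245,268)-256)); 
    row=W[v,240:272]; k=np.argmax(row[:,2]); m=row[:,2]>row[:,2].max()-6
    print(v,240+np.where(m)[0][[0,-1]],row[m].mean(0))
print("tongue")
for v in range(8,70,6):
    row=W[v,280:365]; m=(row[:,2]>2)&(row[:,2]<9)
    if m.sum(): i=np.where(m)[0]; print(v,280+i[0],280+i[-1],row[i[0]],row[i[-1]])
P=W.reshape(-1,3); t=P[(P[:,2]>3.2)&(P[:,2]<8)&(P[:,0]>540)&(P[:,0]<600)&(P[:,1]<-20)&(P[:,1]>-85)]
print(len(t),cv2.minAreaRect(t[:,:2].astype(np.float32)))
# W2 front face / top edges
W2=np.load("w2.npz")["W"].reshape(-1,3)
m=(W2[:,0]>550)&(W2[:,0]<740)&(W2[:,1]>-130)&(W2[:,1]<60)&(W2[:,2]>53)&(W2[:,2]<60)
t=W2[m]; 
for y in range(-85,15,10):
    q=t[abs(t[:,1]-y)<2]; print(y,len(q),q[:,0].min() if len(q) else 0)
E
```

```text
pin
48 [240 271] [566.55  -2.37   0.03]
56 [265 265] [514.25   1.24 211.1 ]
64 [252 258] [544.09  -0.4   55.29]
72 [252 258] [539.74  -0.02  55.6 ]
80 [251 258] [535.57   0.61  55.04]
88 [252 259] [531.26   0.46  55.27]
96 [252 259] [527.1    0.83  54.58]
104 [252 259] [522.85   1.21  55.15]
112 [252 259] [518.65   1.58  55.48]
120 [252 259] [514.48   1.94  55.57]
128 [252 259] [510.32   2.31  55.79]
136 [252 259] [506.13   2.68  55.46]
144 [248 248] [514.25   1.24 211.1 ]
152 [247 264] [497.93   3.4   57.34]
tongue
8 280 293 [595.42 -22.3    2.86] [594.25 -31.26   4.84]
14 280 282 [588.63 -21.22   8.25] [588.98 -22.74   7.09]
20 291 364 [585.56 -29.16   2.65] [583.99 -81.63   8.52]
26 296 347 [580.74 -32.24   2.61] [579.84 -69.12   5.  ]
32 297 348 [575.36 -32.09   5.  ] [575.07 -69.19   5.27]
38 297 348 [570.92 -31.67   4.67] [570.62 -68.88   4.52]
44 296 348 [567.09 -30.9    2.23] [566.27 -68.68   3.49]
50 280 349 [563.22 -19.23   2.12] [561.34 -68.4    5.02]
56 285 361 [558.58 -22.31   2.09] [557.57 -78.26   2.02]
62 312 350 [552.55 -40.2    6.11] [552.91 -69.17   2.08]
2215 ((572.4729614257812, -47.4385986328125), (63.52857971191406, 44.444297790527344), 74.914794921875)
-85 227 589.0189265701857
-75 249 590.434449819152
-65 238 590.5522009286123
-55 237 591.6751042260847
-45 252 593.3774453688808
-35 259 593.2901588004206
-25 260 594.6879796974861
-15 281 595.0536493367555
-5 276 596.3286428547513
5 306 596.8909588109406
```

View pics/w6c.png

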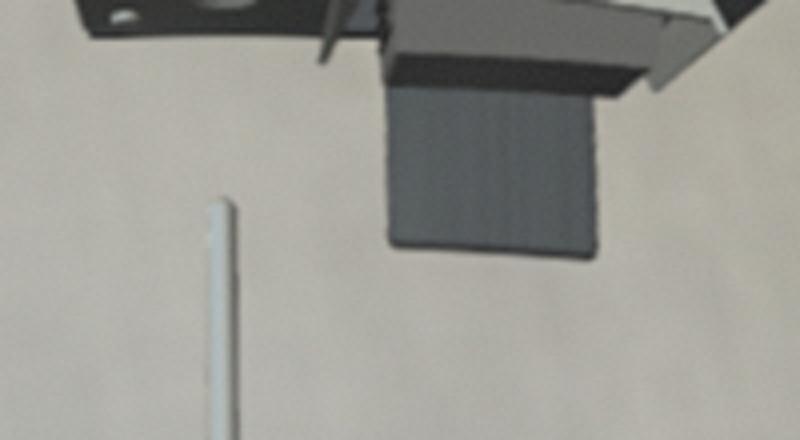

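servo_tool(
  steps=[
    {"fingers": 1,"offset": [0,0.8,-0.04],"rotation": [0,0,0]},
    {"fingers": 1,"offset": [0,0.8,0],"rotation": [0,0,0]},
    {"fingers": 1,"offset": [0,0.8,0],"rotation": [0,0,0]},
    {"fingers": 1,"offset": [0,0.75,0],"rotation": [0,0,0]},
    {"fingers": 1,"offset": [-0.8,0,0],"rotation": [0,0,0]},
    {"fingers": 1,"offset": [-0.8,0,0],"rotation": [0,0,0]},
    {"fingers": 1,"offset": [-0.8,0,0],"rotation": [0,0,0]},
    {"fingers": 1,"offset": [-0.8,0,0],"rotation": [0,0,0]},
    {"fingers": 1,"offset": [-0.3,0,0],"rotation": [0,0,0]},
    {"fingers": 1,"offset": [0,0,0],"rotation": [0,0,0]},
  ],
)

```text
time_s: 8.15
eef_pos: [485.1, 5.1, 26.1]
eef_rot: [[-0.996, 0.001, -0.088], [0.088, 0.001, -0.996], [-0.001, -1.0, -0.001]]
wrist_force: [-0.6, -0.1, -0.3]
width: 17.4
```

```bash
python3 - <<'E'
from h import *
info()
c=capture("wrist"); W=wcloud(c); f=c["frame"]; np.savez("w7.npz",W=W,f=f)
cv2.imwrite("pics/w7.png",cv2.resize(f[0:110,200:400,::-1],None,fx=4,fy=4,interpolation=cv2.INTER_CUBIC))
b=capture("side");crop(b,"pics/d7.png",160,215,230,310,9)
a=capture("scene");crop(a,"pics/s7.png",170,230,180,260,9)
for v in range(30,140,8):
    row=W[v,240:272]; m=(row[:,2]>14)&(row[:,2]<35)
    if m.sum(): print(v,240+np.where(m)[0][[0,-1]],row[m].mean(0),row[m][:,2].max())
E
```

```text
t 8.15 tcp [485.06   5.09  26.06] jawaz -95.07 down err [1.13 0.68] F [-0.59 -0.14 -0.34] w 17.4 q [  34.78   14.72  -41.8   117.21   12.32   52.28 -108.75]
30 [241 270] [596.7   -4.52  34.44] 34.98814190382217
38 [240 271] [597.    -4.84  18.31] 20.579810436178576
54 [252 258] [586.21  -3.66  24.92] 25.861860220619434
62 [252 258] [581.92  -3.28  24.56] 25.477826463302222
70 [252 258] [577.55  -2.89  24.84] 25.46357936347306
78 [252 258] [573.3   -2.52  24.63] 25.31556573600122
86 [252 259] [569.03  -2.4   24.61] 25.89399532850578
94 [252 259] [564.78  -2.02  24.88] 26.47062436468488
102 [252 259] [560.6   -1.65  24.48] 26.108512240350365
110 [252 259] [556.4   -1.28  24.8 ] 25.624167092732733
118 [252 259] [552.23  -0.8   24.98] 26.020047486560856
126 [252 259] [548.05  -0.53  25.08] 26.398567080262666
134 [252 259] [543.88  -0.16  25.05] 26.04867958668578
```

View pics/w7.png

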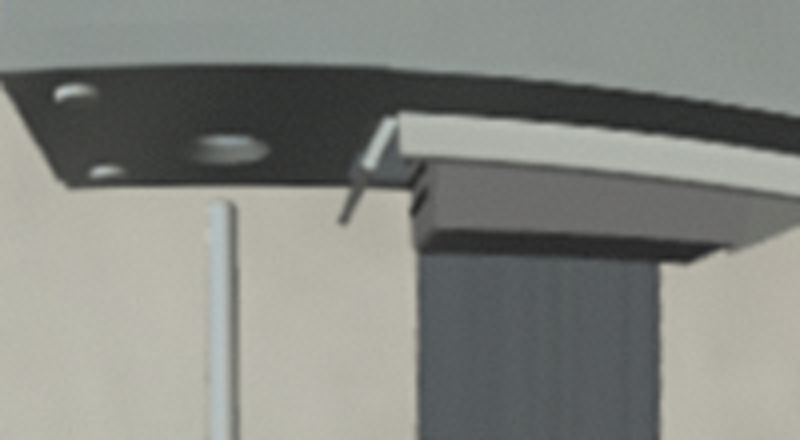

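View pics/d7.png

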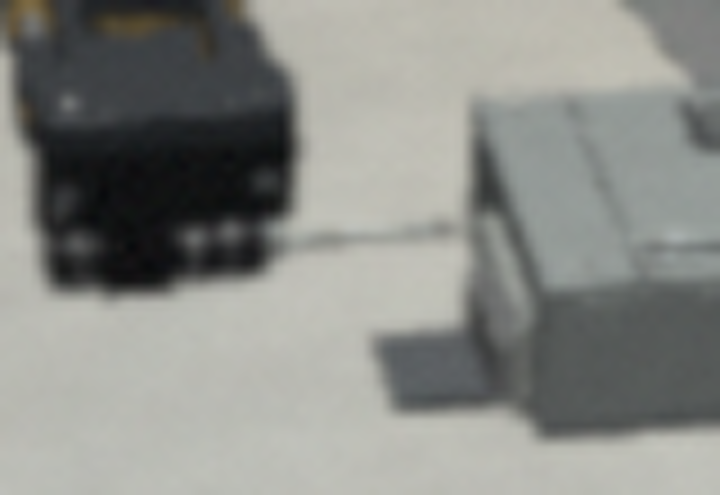

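View pics/s7.png

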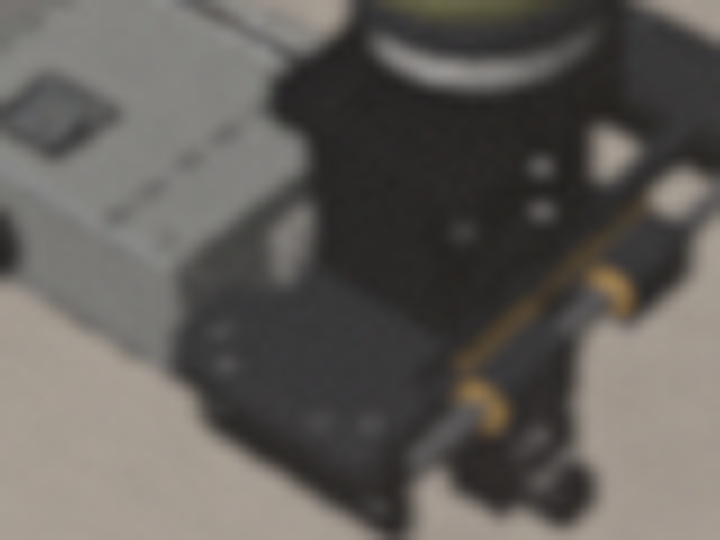

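```bash
python3 - <<'E'
from h import *
d=np.load("w7.npz"); W=d["W"]; f=d["f"]
c=capture("wrist"); R=np.array(c["rotation"]); C=np.array(c["xyz"])
def ray(u,v):
    x=u-c["cx"];y=v-c["cy"];r=np.hypot(x,y);th=r/c["fx"]
    return R@np.array([np.sin(th)*x/r,np.sin(th)*y/r,np.cos(th)])
# face plane fit from cloud
P=W[22:44,205:245].reshape(-1,3); m=(P[:,2]>4)&(P[:,2]<52)&(P[:,0]>585)&(P[:,0]<605); q=P[m]
A=np.c_[q[:,1],np.ones(len(q))]; s,*_=np.linalg.lstsq(A,q[:,0],rcond=None); print("x = %.4f*y + %.2f"%tuple(s),"res",np.std(A@s-q[:,0]),len(q))
n=np.array([1,-s[0],0])
for u,v in [(257.5,37.5),(248,37.5),(267,37.5),(257.5,33.3),(257.5,41.8)]:
    u-=.5*0;r=ray(u,v); t=(s[1]-n@C)/(n@r); print(u,v,C+t*r)
cv2.imwrite("pics/w7h.png",cv2.resize(f[25:65,235:285,::-1],None,fx=14,fy=14,interpolation=cv2.INTER_CUBIC))
E
```

```text
x = 0.0858*y + 596.80 res 0.36025087072349044 813
257.5 37.5 [596.28  -6.    14.74]
248.0 37.5 [596.73  -0.77  14.88]
267.0 37.5 [595.83 -11.23  14.82]
257.5 33.3 [596.28  -5.98  23.15]
257.5 41.8 [596.28  -6.02   5.23]
```

View pics/w7h.png

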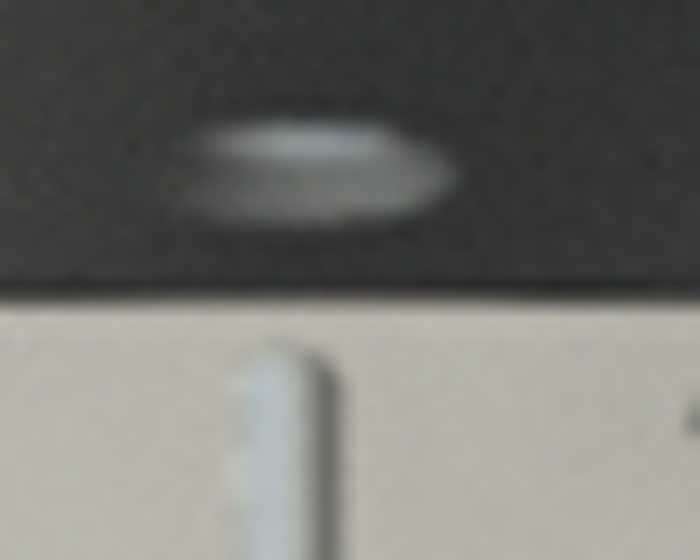

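servo_tool(
  steps=[
    {"fingers": 1,"offset": [0,0.08,0.06],"rotation": [0,0,0]},
    {"fingers": 1,"offset": [-0.3,0,0],"rotation": [0,0,0]},
    {"fingers": 1,"offset": [-0.3,0,0],"rotation": [0,0,0]},
    {"fingers": 1,"offset": [-0.3,0,0],"rotation": [0,0,0]},
    {"fingers": 1,"offset": [-0.2,0,0],"rotation": [0,0,0]},
    {"fingers": 1,"offset": [-0.2,0,0],"rotation": [0,0,0]},
    {"fingers": 1,"offset": [-0.2,0,0],"rotation": [0,0,0]},
    {"fingers": 1,"offset": [0,0,0],"rotation": [0,0,0]},
    {"fingers": 1,"offset": [0,0,0],"rotation": [0,0,0]},
    {"fingers": 1,"offset": [0,0,0],"rotation": [0,0,0]},
  ],
)

```text
time_s: 9.18
eef_pos: [498.3, 3.1, 24.8]
eef_rot: [[-0.996, -0.0, -0.088], [0.088, -0.0, -0.996], [0.0, -1.0, 0.0]]
wrist_force: [0.3, 1.1, -0.4]
width: 17.5
```

```bash
python3 - <<'E'
from h import *
info()
c=capture("wrist"); f=c["frame"]
cv2.imwrite("pics/w8.png",cv2.resize(f[0:110,200:400,::-1],None,fx=4,fy=4,interpolation=cv2.INTER_CUBIC))
E
```

```text
t 9.18 tcp [498.31   3.12  24.84] jawaz -95.05 down err [-0.34 -0.07] F [ 0.31  1.12 -0.37] w 17.5 q [  34.03   16.52  -41.23  115.45   13.61   52.78 -109.39]
```

View pics/w8.png

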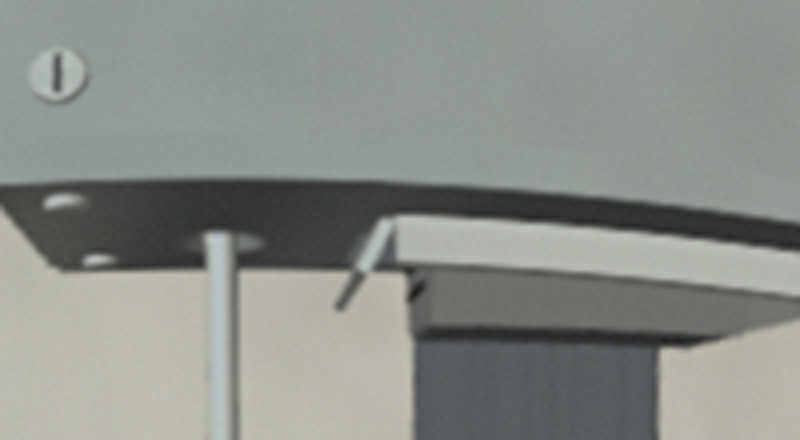

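servo_tool(
  steps=[
    {"fingers": 1,"offset": [-0.25,0,0],"rotation": [0,0,0]},
    {"fingers": 1,"offset": [-0.25,0,0],"rotation": [0,0,0]},
    {"fingers": 1,"offset": [-0.25,0,0],"rotation": [0,0,0]},
    {"fingers": 1,"offset": [-0.25,0,0],"rotation": [0,0,0]},
    {"fingers": 1,"offset": [-0.2,0,0],"rotation": [0,0,0]},
    {"fingers": 1,"offset": [-0.2,0,0],"rotation": [0,0,0]},
    {"fingers": 1,"offset": [0,0,0],"rotation": [0,0,0]},
    {"fingers": 1,"offset": [0,0,0],"rotation": [0,0,0]},
    {"fingers": 1,"offset": [0,0,0],"rotation": [0,0,0]},
    {"fingers": 1,"offset": [0,0,0],"rotation": [0,0,0]},
  ],
)

```text
time_s: 10.07
eef_pos: [510.8, 2.0, 24.3]
eef_rot: [[-0.996, -0.004, -0.088], [0.088, -0.0, -0.996], [0.004, -1.0, 0.001]]
wrist_force: [-4.7, 0.9, 1.4]
width: 17.4
```

```bash
python3 - <<'E'
from h import *
info()
c=capture("wrist"); f=c["frame"]
cv2.imwrite("pics/w9.png",cv2.resize(f[0:200,180:400,::-1],None,fx=3,fy=3,interpolation=cv2.INTER_CUBIC))
E
```

```text
t 10.07 tcp [510.8    1.97  24.31] jawaz -95.04 down err [-3.59 -0.2 ] F [-4.66  0.91  1.35] w 17.4 q [  33.27   18.18  -40.71  113.66   14.66   53.48 -109.93]
```

View pics/w9.png

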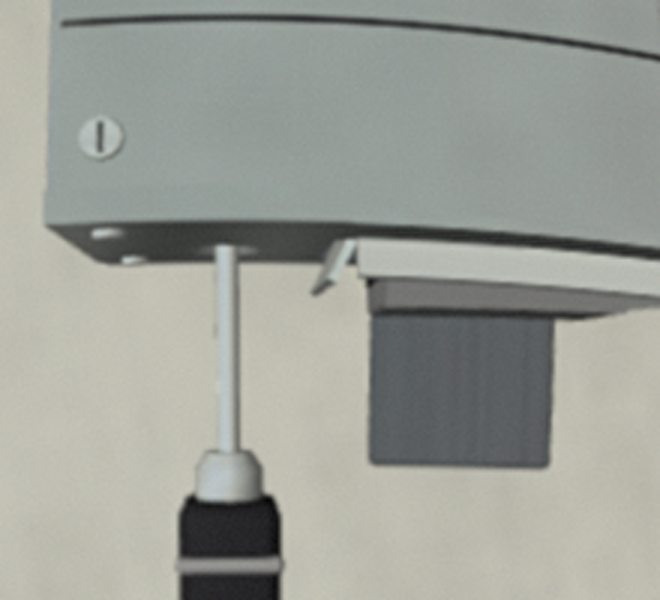

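servo_tool(
  steps=[
    {"fingers": 1,"offset": [-0.15,0,0],"rotation": [0,0,0]},
    {"fingers": 1,"offset": [-0.15,0,0],"rotation": [0,0,0]},
    {"fingers": 1,"offset": [-0.15,0,0],"rotation": [0,0,0]},
    {"fingers": 1,"offset": [-0.1,0,0],"rotation": [0,0,0]},
    {"fingers": 1,"offset": [-0.1,0,0],"rotation": [0,0,0]},
    {"fingers": 1,"offset": [-0.1,0,0],"rotation": [0,0,0]},
    {"fingers": 1,"offset": [0,0,0],"rotation": [0,0,0]},
    {"fingers": 1,"offset": [0,0,0],"rotation": [0,0,0]},
    {"fingers": 1,"offset": [0,0,0],"rotation": [0,0,0]},
    {"fingers": 1,"offset": [0,0,0],"rotation": [0,0,0]},
  ],
)

```text
time_s: 10.95
eef_pos: [519.6, 1.2, 24.8]
eef_rot: [[-0.996, -0.001, -0.088], [0.088, -0.0, -0.996], [0.001, -1.0, 0.0]]
wrist_force: [-2.8, 0.4, -1.1]
width: 17.3
```

```bash
python3 - <<'E'
from h import *
info()
c=capture("wrist"); f=c["frame"]
cv2.imwrite("pics/w10.png",cv2.resize(f[0:200,180:400,::-1],None,fx=3,fy=3,interpolation=cv2.INTER_CUBIC))
E
```

```text
t 10.95 tcp [519.62   1.22  24.8 ] jawaz -95.05 down err [-0.55 -0.09] F [-2.77  0.35 -1.14] w 17.3 q [  32.88   19.03  -40.43  112.6    15.22   53.7  -110.17]
```

View pics/w10.png

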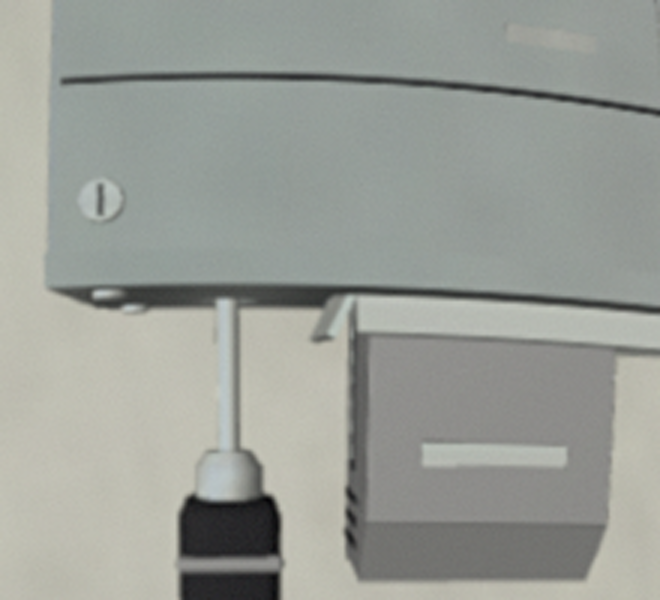

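servo_tool(
  steps=[
    {"fingers": 1,"offset": [0.5,0,0],"rotation": [0,0,0]},
    {"fingers": 1,"offset": [0.5,0,0],"rotation": [0,0,0]},
    {"fingers": 1,"offset": [0.5,0,0],"rotation": [0,0,0]},
    {"fingers": 1,"offset": [0.5,0,0],"rotation": [0,0,0]},
    {"fingers": 1,"offset": [0.5,0,0],"rotation": [0,0,0]},
    {"fingers": 1,"offset": [0.5,0,0],"rotation": [0,0,0]},
    {"fingers": 1,"offset": [0.5,0,0],"rotation": [0,0,0]},
    {"fingers": 1,"offset": [0.5,0,0],"rotation": [0,0,0]},
    {"fingers": 1,"offset": [0.5,0,0],"rotation": [0,0,0]},
    {"fingers": 1,"offset": [0.5,0,0],"rotation": [0,0,0]},
  ],
)

```text
time_s: 11.83
eef_pos: [469.6, 5.7, 25.0]
eef_rot: [[-0.996, 0.0, -0.088], [0.088, -0.0, -0.996], [-0.0, -1.0, 0.0]]
wrist_force: [-0.5, -0.1, 0.6]
width: 17.4
```

```bash
python3 - <<'E'
from h import *
d=np.load("first.npz")
for n,f in (("A","fa"),("B","fb")):
    P=d[n].reshape(-1,3);F=d[f].reshape(-1,3).astype(int)
    m=(F[:,0]>F[:,1]+60)&(F[:,2]>F[:,1]+30)&(P[:,1]>50)&(P[:,0]<600)&(P[:,2]>3)&(P[:,0]>200)&(P[:,2]<70)
    q=P[m];print(len(q),q.min(0),q.max(0)); 
    for y in range(60,300,20):
        t=q[abs(q[:,1]-y)<4]; print(y,len(t),(t[:,0].min(),t[:,0].max()) if len(t) else '')
go([490,110,60],6)
E
```

```text
Traceback (most recent call last):
ValueError: zero-size array to reduction operation minimum which has no identity
```

```bash
python3 - <<'E'
from h import *
d=np.load("first.npz")
for n,f in (("A","fa"),("B","fb")):
    P=d[n].reshape(-1,3);F=d[f].reshape(-1,3).astype(int)
    m=(F[:,0]>F[:,1]+35)&(F[:,2]>F[:,1]+10)&(P[:,2]>3)&(P[:,0]>200)&(P[:,0]<600)&(P[:,2]<70)&(P[:,1]>0)
    q=P[m];print(len(q))
    for y in range(60,300,20):
        t=q[abs(q[:,1]-y)<4]
        if len(t): print(y,len(t),(t[:,0].min(),t[:,0].max()))
go([490,110,60],6)
E
```

```text
3251
100 23 (np.float64(326.8371801290034), np.float64(353.19131721831394))
120 104 (np.float64(271.55782053260236), np.float64(363.20992812320463))
140 203 (np.float64(238.04202373822758), np.float64(371.96219197162975))
160 254 (np.float64(218.19036922218265), np.float64(376.5131930688811))
180 278 (np.float64(215.22798812878688), np.float64(386.26598508769837))
200 256 (np.float64(223.52936141772923), np.float64(383.9077019820114))
220 186 (np.float64(270.9969853913412), np.float64(343.2287540339571))
240 4 (np.float64(278.4428407118229), np.float64(281.1674140479496))
1426
100 138 (np.float64(304.96546882328784), np.float64(358.0769143700521))
120 172 (np.float64(252.28468292287127), np.float64(366.3349578215873))
140 74 (np.float64(238.04322889194282), np.float64(373.9615726832749))
160 66 (np.float64(223.24279967153), np.float64(381.80537595364865))
180 63 (np.float64(220.5681818407688), np.float64(388.21535720156396))
200 36 (np.float64(270.0499794560178), np.float64(371.99235041594613))
220 20 (np.float64(277.43406040401015), np.float64(326.8656738227926))
t 11.83 tcp [469.62   5.65  24.96] jawaz -95.05 down err [ 0.11 -0.16] F [-0.54 -0.08  0.57] w 17.4 q [  35.6    12.94  -42.35  119.21   11.1    51.67 -108.  ]
total tool mm [ -11.12  -35.06 -105.73] per row cm [-0.19 -0.58 -1.76] | per row mm 18.7
```

servo_tool(
  steps=[
    {"fingers": 1,"offset": [0,0,-2.0],"rotation": [0,0,0]},
    {"fingers": 1,"offset": [0,0,-2.0],"rotation": [0,0,0]},
    {"fingers": 1,"offset": [0,0,-2.0],"rotation": [0,0,0]},
    {"fingers": 1,"offset": [0,0,-2.0],"rotation": [0,0,0]},
    {"fingers": 1,"offset": [0,0,-2.0],"rotation": [0,0,0]},
    {"fingers": 1,"offset": [0,0,-2.0],"rotation": [0,0,0]},
    {"fingers": 1,"offset": [0,0.5,0],"rotation": [0,0,0]},
    {"fingers": 1,"offset": [0,0.5,0],"rotation": [0,0,0]},
    {"fingers": 1,"offset": [0,0.3,0],"rotation": [0,0,0]},
    {"fingers": 1,"offset": [0,0,0],"rotation": [0,0,0]},
  ],
)

```text
time_s: 12.67
eef_pos: [480.2, 124.0, 11.4]
eef_rot: [[-0.996, -0.001, -0.089], [0.089, -0.001, -0.996], [0.001, -1.0, 0.001]]
wrist_force: [0.2, 0.1, -0.2]
width: 17.5
```

```bash
python3 - <<'E'
from h import *
info()
E
```

```text
t 12.67 tcp [480.17 124.03  11.35] jawaz -95.13 down err [-1.34 -0.77] F [ 0.2   0.15 -0.19] w 17.5 q [  22.46   18.5   -44.32  116.11   16.43   51.69 -125.85]
```

servo_tool(
  steps=[
    {"fingers": 0.2,"offset": [0,0,0],"rotation": [0,0,0]},
    {"fingers": 0.2,"offset": [0,0,0],"rotation": [0,0,0]},
    {"fingers": 0.2,"offset": [0,0,0],"rotation": [0,0,0]},
    {"fingers": 0.2,"offset": [0,0,0],"rotation": [0,0,0]},
    {"fingers": 0.2,"offset": [0,-1,0],"rotation": [0,0,0]},
    {"fingers": 0.2,"offset": [0,-2,0],"rotation": [0,0,0]},
    {"fingers": 0.2,"offset": [0,-3,0],"rotation": [0,0,0]},
    {"fingers": 0.2,"offset": [0,-2,0],"rotation": [0,0,0]},
    {"fingers": 0.2,"offset": [0,-1,0],"rotation": [0,0,0]},
    {"fingers": 0.2,"offset": [0,0,0],"rotation": [0,0,0]},
  ],
)

```text
time_s: 13.5
eef_pos: [482.6, 125.5, 104.6]
eef_rot: [[-0.996, 0.005, -0.088], [0.088, -0.0, -0.996], [-0.005, -1.0, -0.0]]
wrist_force: [0.4, 1.4, -0.1]
width: 68.3
```

```bash
python3 - <<'E'
from h import *
info()
c=capture("wrist"); f=c["frame"]; cv2.imwrite("pics/w11.png",f[:,:,::-1]); W=wcloud(c); np.savez("w11.npz",W=W,f=f)
P=W.reshape(-1,3)
m=(P[:,0]>535)&(P[:,0]<592)&(P[:,1]>-90)&(P[:,1]<-10)&(P[:,2]>10)&(P[:,2]<42)
q=P[m];print(len(q),q[:,0].min(),q.min(0),q.max(0)); print(cv2.minAreaRect(q[:,:2].astype(np.float32)))
E
```

```text
t 13.50 tcp [482.57 125.49 104.64] jawaz -95.07 down err [ 5.27 -0.3 ] F [ 0.41  1.4  -0.06] w 68.3 q [  26.72    9.98  -47.51  111.81    8.51   61.4  -119.49]
2921 541.1177798267693 [541.12 -89.75  10.08] [591.99 -19.75  41.98]
((567.4351806640625, -52.956363677978516), (69.69916534423828, 50.239837646484375), 85.20005798339844)
```

View pics/w11.png

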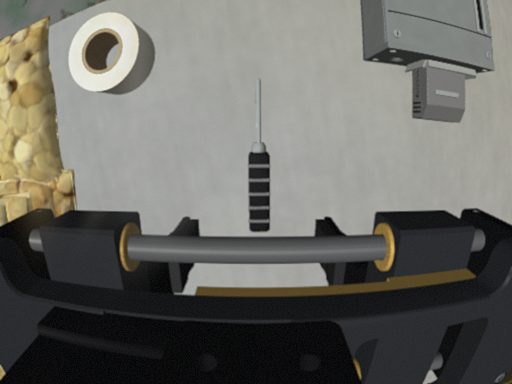

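```bash
python3 - <<'E'
from h import *
go([560,-49.2,104],8)
E
```

```text
t 13.55 tcp [481.42 124.98 102.88] jawaz -95.08 down err [ 2.45 -0.63] F [-0.45  0.15 -1.03] w 68.8 q [  26.69   10.09  -47.47  111.94    8.55   61.35 -119.52]
total tool mm [-93.69  -0.82 166.54] per row cm [-1.17 -0.01  2.08] | per row mm 23.9
```

servo_tool(
  steps=[
    {"fingers": 0.2,"offset": [-1.17,0,2.08],"rotation": [0,0,0]},
    {"fingers": 0.2,"offset": [-1.17,0,2.08],"rotation": [0,0,0]},
    {"fingers": 0.2,"offset": [-1.17,0,2.08],"rotation": [0,0,0]},
    {"fingers": 0.2,"offset": [-1.17,0,2.08],"rotation": [0,0,0]},
    {"fingers": 0.2,"offset": [-1.17,0,2.08],"rotation": [0,0,0]},
    {"fingers": 0.2,"offset": [-1.17,0,2.08],"rotation": [0,0,0]},
    {"fingers": 0.2,"offset": [-1.17,0,2.08],"rotation": [0,0,0]},
    {"fingers": 0.2,"offset": [-1.17,0,2.08],"rotation": [0,0,0]},
    {"fingers": 0.2,"offset": [0,1.5,0],"rotation": [0,0,0]},
    {"fingers": 0.2,"offset": [0,1.5,0],"rotation": [0,0,0]},
  ],
)

```text
time_s: 14.38
eef_pos: [559.1, -51.1, 70.1]
eef_rot: [[-0.996, -0.001, -0.092], [0.092, -0.0, -0.996], [0.001, -1.0, 0.0]]
wrist_force: [0.2, -0.7, -0.8]
width: 69.8
```

```bash
python3 - <<'E'
from h import *
go([560.1,-49.2,18],5)
c=capture("wrist"); f=c["frame"]; cv2.imwrite("pics/w12.png",f[:,:,::-1]); W=wcloud(c); np.savez("w12.npz",W=W,f=f)
a=capture("scene"); crop(a,"pics/s12.png",130,230,170,290,6)
b=capture("side"); crop(b,"pics/d12.png",150,230,230,350,6)
E
```

```text
t 14.38 tcp [559.11 -51.09  70.09] jawaz -95.26 down err [-1.23 -0.08] F [ 0.2  -0.65 -0.78] w 69.8 q [  36.03   19.92  -39.01  105.03   14.32   60.11 -103.79]
total tool mm [-0.87 52.09 -1.98] per row cm [-0.02  1.04 -0.04] | per row mm 10.4
```

View pics/w12.png

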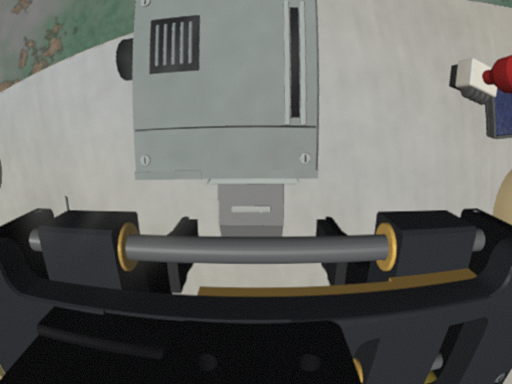

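View pics/d12.png

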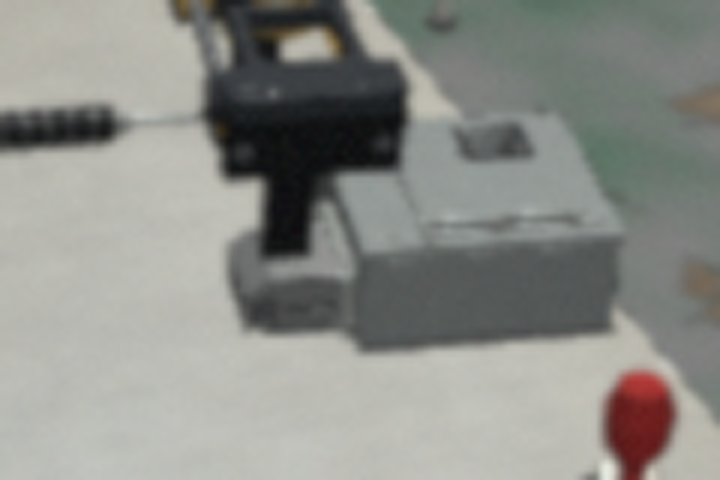

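servo_tool(
  steps=[
    {"fingers": 0.2,"offset": [-0.02,1.2,-0.05],"rotation": [0,0,0]},
    {"fingers": 0.2,"offset": [-0.02,1.2,-0.05],"rotation": [0,0,0]},
    {"fingers": 0.2,"offset": [-0.02,1.2,-0.05],"rotation": [0,0,0]},
    {"fingers": 0.2,"offset": [0,1.0,-0.05],"rotation": [0,0,0]},
    {"fingers": 0.2,"offset": [0,0.6,0],"rotation": [0,0,0]},
    {"fingers": 1,"offset": [0,0,0],"rotation": [0,0,0]},
    {"fingers": 1,"offset": [0,0,0],"rotation": [0,0,0]},
    {"fingers": 1,"offset": [0,0,0],"rotation": [0,0,0]},
    {"fingers": 1,"offset": [0,0,0],"rotation": [0,0,0]},
    {"fingers": 1,"offset": [0,0,0],"rotation": [0,0,0]},
  ],
  squeeze=40,
)

```text
time_s: 15.37
eef_pos: [560.5, -47.0, 20.5]
eef_rot: [[-0.996, 0.001, -0.088], [0.088, -0.0, -0.996], [-0.001, -1.0, 0.0]]
wrist_force: [-0.1, 0.5, 0.5]
width: 44.0
```

```bash
python3 - <<'E'
from h import *
info()
c=capture("wrist"); f=c["frame"]; cv2.imwrite("pics/w13.png",f[:,:,::-1])
E
```

```text
t 15.37 tcp [560.52 -47.03  20.55] jawaz -95.06 down err [ 1.12 -0.38] F [-0.14  0.54  0.47] w 44.0 q [  34.13   23.77  -37.63  106.98   17.51   55.01 -106.38]
```

View pics/w13.png

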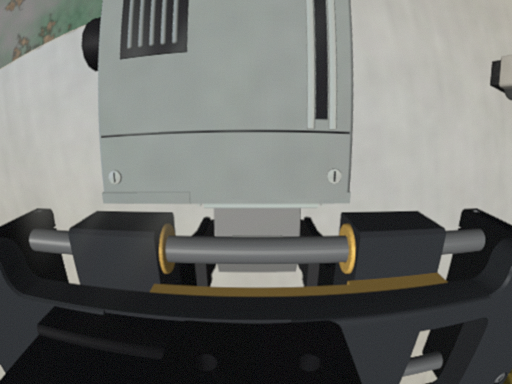

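servo_tool(
  steps=[
    {"fingers": 1,"offset": [0.4,0,0],"rotation": [0,0,0]},
    {"fingers": 1,"offset": [0.7,0,0],"rotation": [0,0,0]},
    {"fingers": 1,"offset": [0.7,0,0],"rotation": [0,0,0]},
    {"fingers": 1,"offset": [0.7,0,0],"rotation": [0,0,0]},
    {"fingers": 1,"offset": [0.8,0,0],"rotation": [0,0,0]},
    {"fingers": 1,"offset": [0.8,0,0],"rotation": [0,0,0]},
    {"fingers": 1,"offset": [0.8,0,0],"rotation": [0,0,0]},
    {"fingers": 1,"offset": [0.8,0,0],"rotation": [0,0,0]},
    {"fingers": 1,"offset": [0.7,0,0],"rotation": [0,0,0]},
    {"fingers": 1,"offset": [0.4,0,0],"rotation": [0,0,0]},
  ],
)

```text
time_s: 16.25
eef_pos: [491.6, -40.9, 20.1]
eef_rot: [[-0.996, 0.001, -0.088], [0.088, -0.001, -0.996], [-0.001, -1.0, 0.0]]
wrist_force: [2.0, -0.3, 2.0]
width: 43.9
```

```bash
python3 - <<'E'
from h import *
info()
c=capture("wrist"); f=c["frame"]; cv2.imwrite("pics/w14.png",f[:,:,::-1])
b=capture("side"); crop(b,"pics/d14.png",150,230,210,330,6)
E
```

```text
t 16.25 tcp [491.62 -40.91  20.13] jawaz -95.05 down err [ 0.57 -0.51] F [ 1.99 -0.28  2.02] w 43.9 q [  38.12   16.04  -39.96  116.36   13.07   51.9  -103.92]
```

View pics/w14.png

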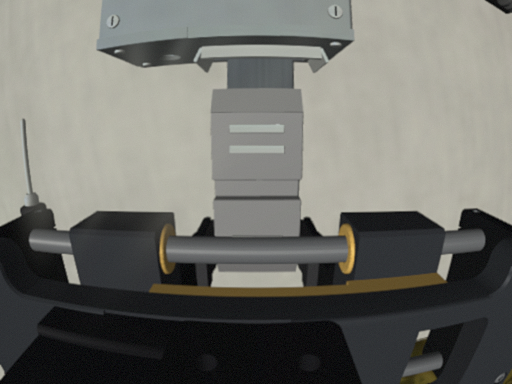

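View pics/d14.png

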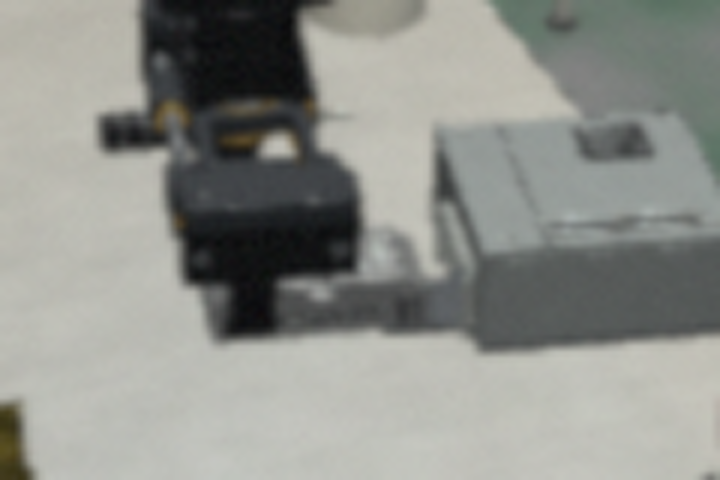

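servo_tool(
  steps=[
    {"fingers": 1,"offset": [0.3,-1.2,0],"rotation": [0,0,0]},
    {"fingers": 1,"offset": [0,-1.2,0],"rotation": [0,0,0]},
    {"fingers": 1,"offset": [0.6,0,2.2],"rotation": [0,0,0]},
    {"fingers": 1,"offset": [0.6,0,2.2],"rotation": [0,0,0]},
    {"fingers": 1,"offset": [0.6,0,2.2],"rotation": [0,0,0]},
    {"fingers": 1,"offset": [0,1.0,0],"rotation": [0,0,0]},
    {"fingers": 1,"offset": [0,1.0,0],"rotation": [0,0,0]},
    {"fingers": 1,"offset": [0,0.5,0],"rotation": [0,0,0]},
    {"fingers": 1,"offset": [0,0.3,0],"rotation": [0,0,0]},
    {"fingers": 1,"offset": [0,0.1,0],"rotation": [0,0,0]},
  ],
)

```text
time_s: 17.18
eef_pos: [464.2, -103.6, 15.4]
eef_rot: [[-0.996, -0.005, -0.087], [0.087, 0.0, -0.996], [0.005, -1.0, 0.0]]
wrist_force: [-11.5, 0.7, 23.7]
width: 43.9
```

```bash
python3 - <<'E'
from h import *
info()
b=capture("side"); crop(b,"pics/d15.png",170,250,210,330,6)
info()
E
```

```text
t 17.18 tcp [ 464.22 -103.57   15.42] jawaz -94.97 down err [-5.14  0.32] F [-11.49   0.72  23.71] w 43.9 q [ 44.62  14.19 -38.09 118.64  11.25  50.95 -94.76]
t 17.23 tcp [ 464.45 -103.6    15.46] jawaz -94.95 down err [-4.46  0.16] F [-6.35  0.11 11.65] w 43.5 q [ 44.62  14.18 -38.09 118.64  11.26  50.91 -94.76]
```

View pics/d15.png

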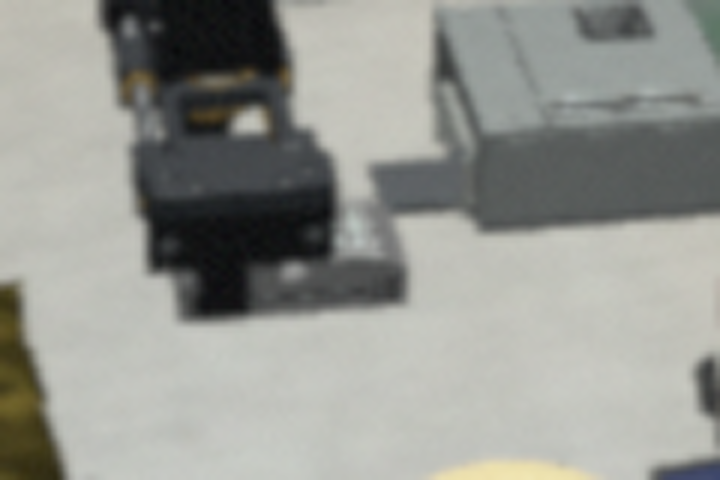

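servo_tool(
  steps=[
    {"fingers": 0.2,"offset": [0,-0.1,0],"rotation": [0,0,0]},
    {"fingers": 0.2,"offset": [0,0,0],"rotation": [0,0,0]},
    {"fingers": 0.2,"offset": [0,0,0],"rotation": [0,0,0]},
    {"fingers": 0.2,"offset": [0,0,0],"rotation": [0,0,0]},
    {"fingers": 0.2,"offset": [0,0,0],"rotation": [0,0,0]},
    {"fingers": 0.2,"offset": [0,-1.5,0],"rotation": [0,0,0]},
    {"fingers": 0.2,"offset": [0,-2.5,0],"rotation": [0,0,0]},
    {"fingers": 0.2,"offset": [0,-2.5,0],"rotation": [0,0,0]},
    {"fingers": 0.2,"offset": [0,-1.5,0],"rotation": [0,0,0]},
    {"fingers": 0.2,"offset": [0,0,0],"rotation": [0,0,0]},
  ],
)

```text
time_s: 18.07
eef_pos: [468.1, -105.3, 99.2]
eef_rot: [[-0.996, 0.006, -0.088], [0.088, -0.003, -0.996], [-0.006, -1.0, 0.002]]
wrist_force: [0.2, 0.5, 0.2]
width: 69.5
```

```bash
python3 - <<'E'
from h import *
info()
c=capture("wrist"); f=c["frame"]; cv2.imwrite("pics/w16.png",f[:,:,::-1]); W=wcloud(c); np.savez("w16.npz",W=W,f=f)
P=W.reshape(-1,3)
m=(P[:,0]>430)&(P[:,0]<560)&(P[:,1]>-150)&(P[:,1]<-70)&(P[:,2]>24)&(P[:,2]<33)
q=P[m];print(len(q),np.percentile(q,[1,50,99],axis=0)); print(cv2.minAreaRect(q[:,:2].astype(np.float32)))
a=capture("scene"); crop(a,"pics/s16.png",140,240,170,290,6)
E
```

```text
t 18.07 tcp [ 468.12 -105.31   99.2 ] jawaz -95.05 down err [ 5.81 -2.58] F [0.2  0.54 0.19] w 69.5 q [ 47.52   6.42 -39.64 114.77   4.84  60.02 -89.39]
5566 [[ 454.13 -130.3    24.28]
 [ 504.42 -107.21   28.21]
 [ 540.93  -83.78   30.02]]
((497.29010009765625, -106.93106079101562), (44.30705642700195, 91.4430160522461), 85.00060272216797)
```

View pics/w16.png

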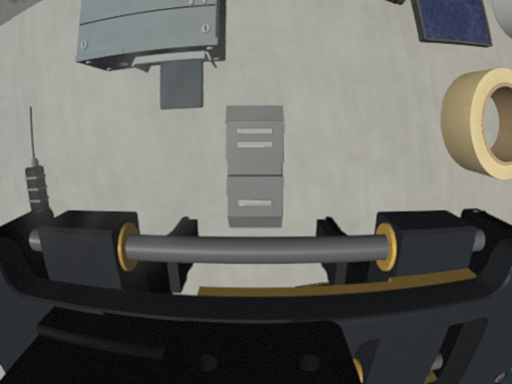

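```bash
python3 - <<'E'
from h import *
go([529.2,-109.7,15.5],1); yaw(-95)
E
```

```text
t 18.17 tcp [ 465.77 -105.02   96.13] jawaz -95.06 down err [ 0.83 -0.82] F [-0.59 -0.33 -0.56] w 69.4 q [ 47.49   6.6  -39.6  115.     4.9   59.94 -89.44]
total tool mm [-63.53  80.68  -1.  ] per row cm [-6.35  8.07 -0.1 ] | per row mm 102.7
t 18.17 tcp [ 465.77 -105.02   96.13] jawaz -95.06 down err [ 0.83 -0.82] F [-0.59 -0.33 -0.56] w 69.4 q [ 47.49   6.6  -39.6  115.     4.9   59.94 -89.44]
rotvec rad [-0. -0. -0.]
```

servo_tool(
  steps=[
    {"fingers": 0.2,"offset": [-2.1,0.5,-0.03],"rotation": [0,0,0]},
    {"fingers": 0.2,"offset": [-2.1,0.5,-0.03],"rotation": [0,0,0]},
    {"fingers": 0.2,"offset": [-2.1,0.5,-0.03],"rotation": [0,0,0]},
    {"fingers": 0.2,"offset": [0,1.8,0],"rotation": [0,0,0]},
    {"fingers": 0.2,"offset": [0,1.8,0],"rotation": [0,0,0]},
    {"fingers": 0.2,"offset": [0,1.5,0],"rotation": [0,0,0]},
    {"fingers": 0.2,"offset": [0,1.0,0],"rotation": [0,0,0]},
    {"fingers": 0.2,"offset": [0,0.4,0],"rotation": [0,0,0]},
    {"fingers": 0.2,"offset": [0,0.0,0],"rotation": [0,0,0]},
    {"fingers": 1,"offset": [0,0,0],"rotation": [0,0,0]},
  ],
)

```text
time_s: 19.0
eef_pos: [528.4, -109.4, 15.9]
eef_rot: [[-0.996, -0.0, -0.088], [0.088, 0.0, -0.996], [0.0, -1.0, -0.0]]
wrist_force: [0.5, 0.6, 0.9]
width: 67.1
```

servo_tool(
  steps=[
    {"fingers": 1,"offset": [0,0,0],"rotation": [0,0,0]},
    {"fingers": 1,"offset": [0,0,0],"rotation": [0,0,0]},
    {"fingers": 1,"offset": [0,0,0],"rotation": [0,0,0]},
    {"fingers": 1,"offset": [0,0,0],"rotation": [0,0,0]},
    {"fingers": 1,"offset": [0,0,0],"rotation": [0,0,0]},
    {"fingers": 1,"offset": [0,0,0],"rotation": [0,0,0]},
    {"fingers": 1,"offset": [0,-1,0],"rotation": [0,0,0]},
    {"fingers": 1,"offset": [0,-2,0],"rotation": [0,0,0]},
    {"fingers": 1,"offset": [0,-2,0],"rotation": [0,0,0]},
    {"fingers": 1,"offset": [0,-1,0],"rotation": [0,0,0]},
  ],
)

```text
time_s: 19.83
eef_pos: [529.5, -109.5, 78.3]
eef_rot: [[-0.996, 0.003, -0.088], [0.088, -0.001, -0.996], [-0.003, -1.0, 0.001]]
wrist_force: [0.3, 0.1, -0.9]
width: 43.8
```

```bash
python3 - <<'E'
from h import *
info()
c=capture("wrist"); f=c["frame"]; cv2.imwrite("pics/w17.png",f[:,:,::-1])
b=capture("side"); crop(b,"pics/d17.png",150,250,210,330,6)
E
```

```text
t 19.83 tcp [ 529.47 -109.47   78.31] jawaz -95.04 down err [ 2.6  -0.77] F [ 0.32  0.12 -0.87] w 43.8 q [ 43.3   16.44 -38.93 107.71  11.91  59.75 -95.54]
```

View pics/w17.png

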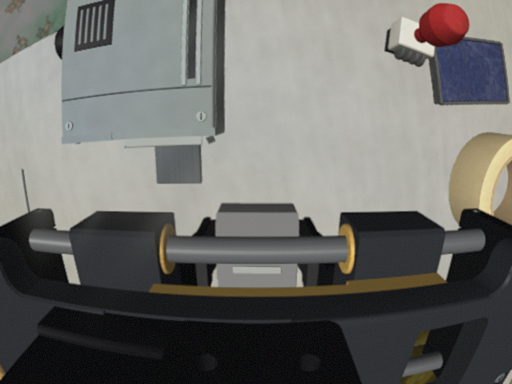

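View pics/d17.png

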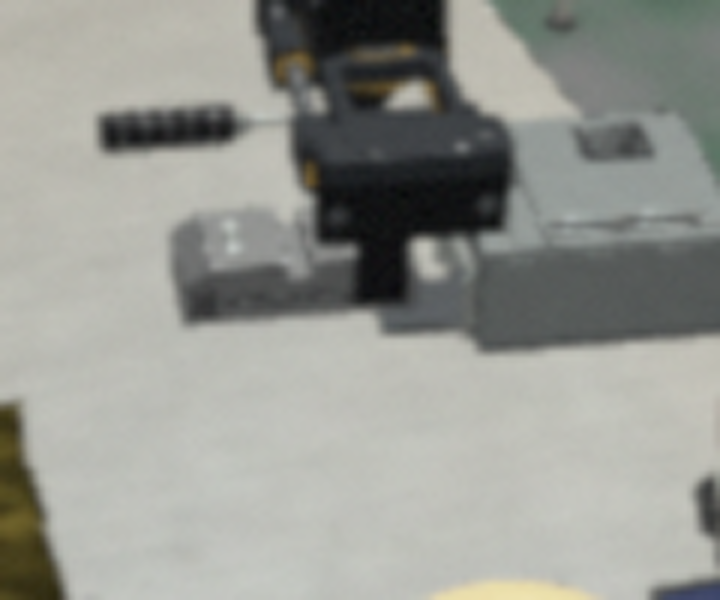

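servo_tool(
  steps=[
    {"fingers": 1,"offset": [2.35,-0.5,-1.5],"rotation": [0,0,0]},
    {"fingers": 1,"offset": [2.35,-0.5,-1.5],"rotation": [0,0,0]},
    {"fingers": 1,"offset": [0,0,0],"rotation": [0,-0.12,0]},
    {"fingers": 1,"offset": [0,0,0],"rotation": [0,-0.12,0]},
    {"fingers": 1,"offset": [0,0,0],"rotation": [0,-0.12,0]},
    {"fingers": 1,"offset": [0,0,0],"rotation": [0,-0.12,0]},
    {"fingers": 1,"offset": [0,0,0],"rotation": [0,-0.12,0]},
    {"fingers": 1,"offset": [0,0,0],"rotation": [0,-0.12,0]},
    {"fingers": 1,"offset": [0,0,0],"rotation": [0,-0.12,0]},
    {"fingers": 1,"offset": [0,0,0],"rotation": [0,-0.12,0]},
  ],
)

```text
time_s: 20.77
eef_pos: [483.2, -75.3, 84.8]
eef_rot: [[-0.639, -0.002, 0.769], [-0.769, 0.001, -0.639], [0.001, -1.0, -0.002]]
wrist_force: [-0.2, -0.1, -0.9]
width: 43.7
```

servo_tool(
  steps=[
    {"fingers": 1,"offset": [0,0,0],"rotation": [0,-0.12,0]},
    {"fingers": 1,"offset": [0,0,0],"rotation": [0,-0.12,0]},
    {"fingers": 1,"offset": [0,0,0],"rotation": [0,-0.12,0]},
    {"fingers": 1,"offset": [0,0,0],"rotation": [0,-0.12,0]},
    {"fingers": 1,"offset": [0,0,0],"rotation": [0,-0.12,0]},
    {"fingers": 1,"offset": [0,0,0],"rotation": [0,-0.12,0]},
    {"fingers": 1,"offset": [0,0,0],"rotation": [0,-0.12,0]},
    {"fingers": 1,"offset": [0,0,0],"rotation": [0,-0.12,0]},
    {"fingers": 1,"offset": [0,0,0],"rotation": [0,-0.12,0]},
    {"fingers": 1,"offset": [0,0,0],"rotation": [0,-0.12,0]},
  ],
)

```text
time_s: 21.6
eef_pos: [483.2, -75.3, 84.8]
eef_rot: [[0.485, -0.002, 0.874], [-0.874, 0.001, 0.485], [-0.001, -1.0, -0.001]]
wrist_force: [1.0, -0.2, -1.3]
width: 43.8
```

```bash
python3 - <<'E'
from h import *
yaw(85)
E
```

```text
t 21.60 tcp [483.19 -75.33  84.8 ] jawaz 29.04 down err [-1.9  0.6] F [ 0.97 -0.22 -1.26] w 43.8 q [ 58.21  12.93 -56.72 113.6   12.45  59.92  24.88]
rotvec rad [ 0.   -0.98 -0.  ]
```

servo_tool(
  steps=[
    {"fingers": 1,"offset": [0,0,0],"rotation": [0,-0.12,0]},
    {"fingers": 1,"offset": [0,0,0],"rotation": [0,-0.12,0]},
    {"fingers": 1,"offset": [0,0,0],"rotation": [0,-0.12,0]},
    {"fingers": 1,"offset": [0,0,0],"rotation": [0,-0.12,0]},
    {"fingers": 1,"offset": [0,0,0],"rotation": [0,-0.12,0]},
    {"fingers": 1,"offset": [0,0,0],"rotation": [0,-0.12,0]},
    {"fingers": 1,"offset": [0,0,0],"rotation": [0,-0.12,0]},
    {"fingers": 1,"offset": [0,0,0],"rotation": [0,-0.12,0]},
    {"fingers": 1,"offset": [0,0,0],"rotation": [0,-0.02,0]},
    {"fingers": 1,"offset": [0,0,0],"rotation": [0,0,0]},
  ],
)

```text
time_s: 22.43
eef_pos: [483.4, -75.4, 85.1]
eef_rot: [[0.996, -0.001, 0.092], [-0.092, 0.001, 0.996], [-0.001, -1.0, 0.001]]
wrist_force: [0.4, 0.1, -1.2]
width: 43.7
```

```bash
python3 - <<'E'
from h import *
yaw(85); go([488,-42.9,70])
c=capture("wrist"); f=c["frame"]; cv2.imwrite("pics/w18.png",f[:,:,::-1])
b=capture("side"); crop(b,"pics/d18.png",120,230,210,340,6)
a=capture("scene"); crop(a,"pics/s18.png",130,240,160,290,6)
B=cloud(b);A=cloud(a); np.savez("c18.npz",A=A,B=B,fa=a["frame"],fb=b["frame"])
E
```

```text
t 22.43 tcp [483.45 -75.4   85.1 ] jawaz 84.73 down err [-1.42  0.89] F [ 0.43  0.1  -1.19] w 43.7 q [ 66.22  16.72 -66.64 113.41  17.51  61.05  76.53]
rotvec rad [-0. -0. -0.]
t 22.43 tcp [483.45 -75.4   85.1 ] jawaz 84.73 down err [-1.42  0.89] F [ 0.43  0.1  -1.19] w 43.7 q [ 66.22  16.72 -66.64 113.41  17.51  61.05  76.53]
total tool mm [ 1.57 15.12 32.77] per row cm [0.02 0.15 0.33] | per row mm 3.6
```

View pics/d18.png

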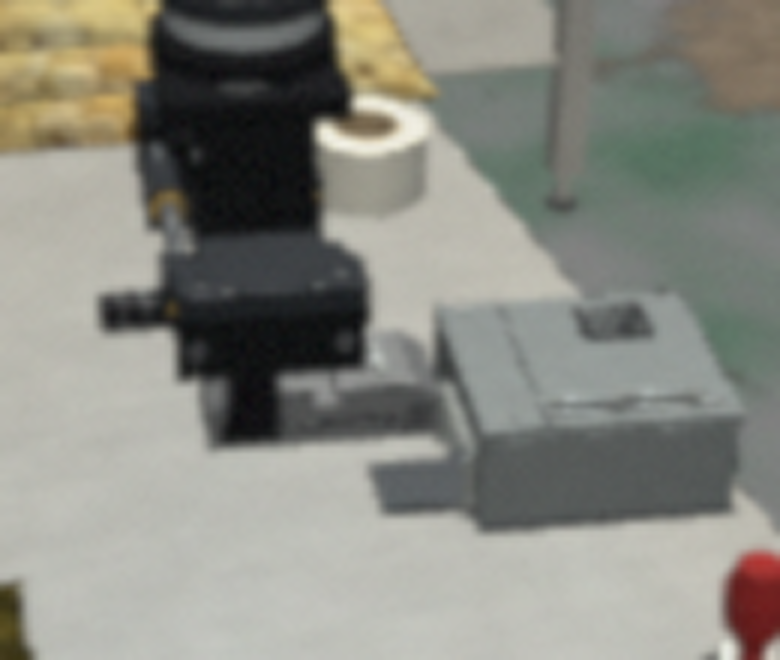

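View pics/s18.png

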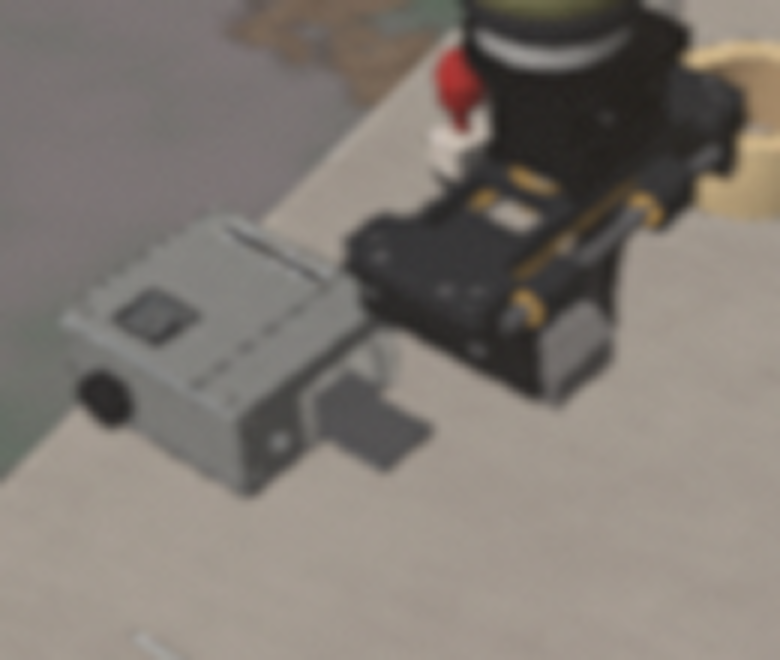

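View pics/w18.png

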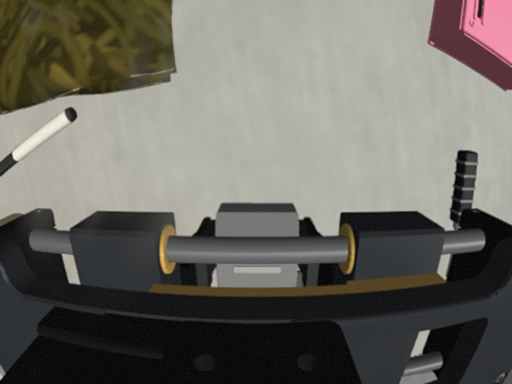

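servo_tool(
  steps=[
    {"fingers": 1,"offset": [-0.08,0,1.1],"rotation": [0,0,0]},
    {"fingers": 1,"offset": [-0.08,0,1.1],"rotation": [0,0,0]},
    {"fingers": 1,"offset": [-0.08,0,1.07],"rotation": [0,-0.004,0]},
    {"fingers": 1,"offset": [0,1.3,0],"rotation": [0,0,0]},
    {"fingers": 1,"offset": [0,1.3,0],"rotation": [0,0,0]},
    {"fingers": 1,"offset": [0,1.3,0],"rotation": [0,0,0]},
    {"fingers": 1,"offset": [0,1.2,0],"rotation": [0,0,0]},
    {"fingers": 1,"offset": [0,0.8,0],"rotation": [0,0,0]},
    {"fingers": 1,"offset": [0,0.35,0],"rotation": [0,0,0]},
    {"fingers": 1,"offset": [0,0,0],"rotation": [0,0,0]},
  ],
)

```text
time_s: 23.42
eef_pos: [484.2, -42.1, 22.8]
eef_rot: [[0.996, -0.001, 0.085], [-0.085, 0.001, 0.996], [-0.001, -1.0, 0.001]]
wrist_force: [-0.8, -0.2, -1.8]
width: 43.5
```

```bash
python3 - <<'E'
from h import *
info()
b=capture("side"); crop(b,"pics/d19.png",150,215,240,320,9)
a=capture("scene"); crop(a,"pics/s19.png",165,235,190,270,9)
A=cloud(a);B=cloud(b); np.savez("c19.npz",A=A,B=B,fa=a["frame"],fb=b["frame"],za=a["z_map"])
E
```

```text
t 23.42 tcp [484.23 -42.05  22.75] jawaz 85.12 down err [-1.3   0.63] F [-0.83 -0.19 -1.79] w 43.5 q [ 57.25  22.49 -62.15 116.66  24.33  55.01  67.57]
```

View pics/d19.png

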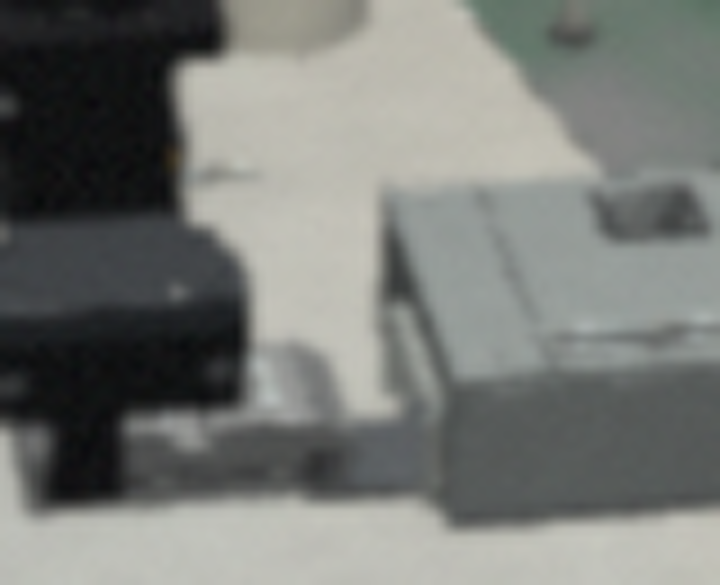

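View pics/s19.png

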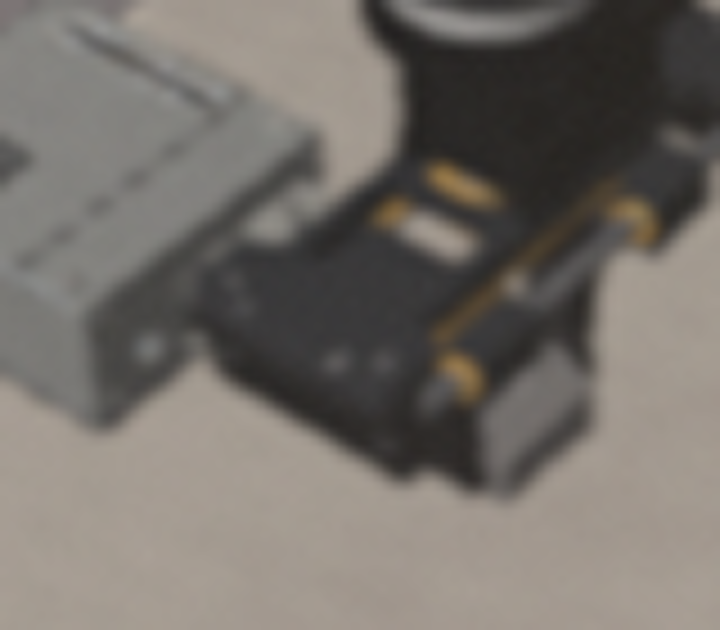

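```bash
python3 - <<'E'
from h import *
d=np.load("c19.npz"); B=d["B"].reshape(-1,3); 
a=np.radians(5.0); n=B[:,1]*np.cos(a)+B[:,0]*np.sin(a); x=B[:,0]*np.cos(a)-B[:,1]*np.sin(a)
m=(B[:,2]>8)&(B[:,2]<45)&(B[:,0]>600)&(B[:,0]<700)&(B[:,1]>-115)&(B[:,1]<-80)
print("wall n",np.percentile(n[m],[5,25,50,75,95]),m.sum())
m=(B[:,2]>8)&(B[:,2]<24)&(B[:,0]>508)&(B[:,0]<562)&(B[:,1]>-85)&(B[:,1]<-50)
print("cass n",np.percentile(n[m],[5,25,50,75,95]),m.sum())
# slopes
for lo,hi in((508,525),(525,545),(545,562)):
    k=m&(B[:,0]>lo)&(B[:,0]<hi); print(lo,np.median(n[k]),k.sum())
m=(B[:,2]>8)&(B[:,2]<45)&(B[:,0]>600)&(B[:,0]<700)&(B[:,1]>-115)&(B[:,1]<-80)
for lo,hi in((600,630),(630,660),(660,700)):
    k=m&(B[:,0]>lo)&(B[:,0]<hi); print(lo,np.median(n[k]),k.sum())
m=(B[:,2]>26)&(B[:,2]<34)&(B[:,0]>508)&(B[:,0]<575)&(B[:,1]>-75)&(B[:,1]<-15)
print("top z",np.median(B[m][:,2]),m.sum(),"n range",np.percentile(n[m],[2,98]))
# same analysis with wrist views: w12 (cassette latch) cutter axis from wall edges, w2
W=np.load("w6.npz")["W"]
E
```

```text
wall n [-40.55 -38.95 -37.81 -36.85 -35.02] 405
cass n [-24.51 -22.88 -21.8  -20.45 -18.35] 97
508 -20.972698450246035 33
525 -21.882090670734712 36
545 -21.48555760530298 28
600 -37.71447980750803 126
630 -37.60204815826002 120
660 -38.05600414872748 159
top z 31.13509588282909 107 n range [-23.98  21.99]
```

servo_tool(
  steps=[
    {"fingers": 1,"offset": [0.3,0.06,0],"rotation": [0,0,0]},
    {"fingers": 1,"offset": [0.4,0.06,0],"rotation": [0,0,0]},
    {"fingers": 1,"offset": [0.4,0,0],"rotation": [0,0,0]},
    {"fingers": 1,"offset": [0.4,0,0],"rotation": [0,0,0]},
    {"fingers": 1,"offset": [0.4,0,0],"rotation": [0,0,0]},
    {"fingers": 1,"offset": [0.4,0,0],"rotation": [0,0,0]},
    {"fingers": 1,"offset": [0.4,0,0],"rotation": [0,0,0]},
    {"fingers": 1,"offset": [0.4,0,0],"rotation": [0,0,0]},
    {"fingers": 1,"offset": [0,0,0],"rotation": [0,0,0]},
    {"fingers": 1,"offset": [0,0,0],"rotation": [0,0,0]},
  ],
)

```text
time_s: 24.35
eef_pos: [515.8, -45.2, 22.2]
eef_rot: [[0.996, -0.0, 0.086], [-0.086, 0.0, 0.996], [-0.0, -1.0, 0.0]]
wrist_force: [-0.2, 0.2, -1.3]
width: 43.8
```

```bash
python3 - <<'E'
from h import *
info()
b=capture("side"); crop(b,"pics/d20.png",150,215,240,320,9)
E
```

```text
t 24.35 tcp [515.77 -45.15  22.16] jawaz 85.09 down err [-0.17  0.3 ] F [-0.16  0.24 -1.32] w 43.8 q [ 53.47  26.18 -59.58 112.55  27.08  56.6   66.03]
```

View pics/d20.png

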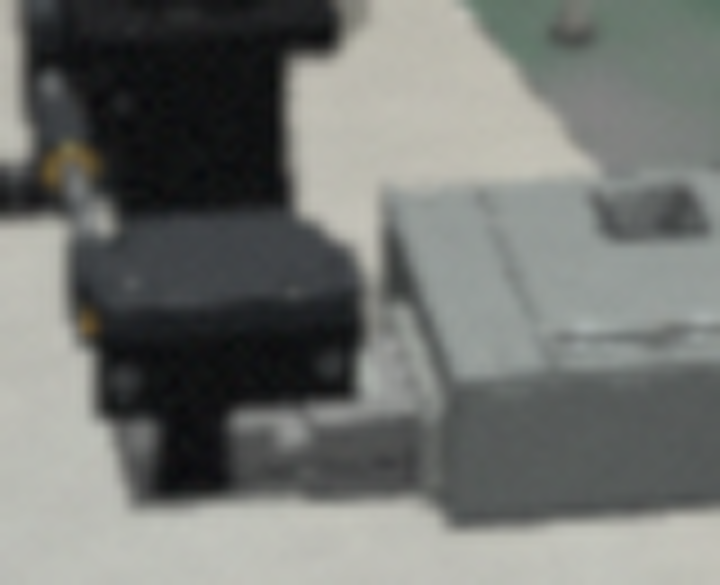

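servo_tool(
  steps=[
    {"fingers": 1,"offset": [0.4,0,0],"rotation": [0,0,0]},
    {"fingers": 1,"offset": [0.4,0,0],"rotation": [0,0,0]},
    {"fingers": 1,"offset": [0.5,0,0],"rotation": [0,0,0]},
    {"fingers": 1,"offset": [0.5,0,0],"rotation": [0,0,0]},
    {"fingers": 1,"offset": [0.5,0,0],"rotation": [0,0,0]},
    {"fingers": 1,"offset": [0.5,0,0],"rotation": [0,0,0]},
    {"fingers": 1,"offset": [0.5,0,0],"rotation": [0,0,0]},
    {"fingers": 1,"offset": [0.4,0,0],"rotation": [0,0,0]},
    {"fingers": 1,"offset": [0.3,0,0],"rotation": [0,0,0]},
    {"fingers": 1,"offset": [0,0,0],"rotation": [0,0,0]},
  ],
)

```text
time_s: 25.23
eef_pos: [555.9, -48.7, 22.1]
eef_rot: [[0.996, -0.0, 0.086], [-0.086, 0.0, 0.996], [-0.0, -1.0, 0.0]]
wrist_force: [0.2, -0.1, -0.6]
width: 43.9
```

```bash
python3 - <<'E'
from h import *
info()
b=capture("side"); crop(b,"pics/d21.png",150,215,240,320,9)
E
```

```text
t 25.23 tcp [555.94 -48.68  22.1 ] jawaz 85.08 down err [-0.    0.31] F [ 0.24 -0.09 -0.61] w 43.9 q [ 49.27  30.46 -56.91 107.05  29.73  58.84  64.98]
```

View pics/d21.png

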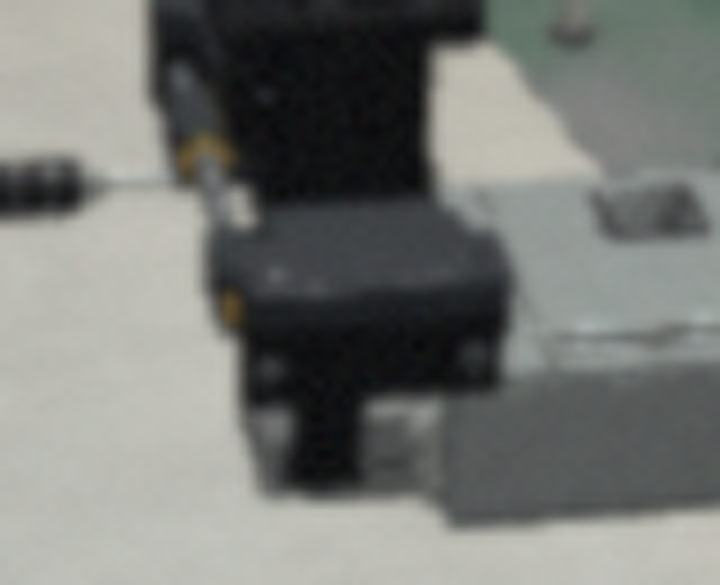

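servo_tool(
  steps=[
    {"fingers": 1,"offset": [0.3,0,0],"rotation": [0,0,0]},
    {"fingers": 1,"offset": [0.3,0,0],"rotation": [0,0,0]},
    {"fingers": 1,"offset": [0.2,0.08,0],"rotation": [0,0,0]},
    {"fingers": 1,"offset": [0,0,0],"rotation": [0,0,0]},
    {"fingers": 0.2,"offset": [0,0,0],"rotation": [0,0,0]},
    {"fingers": 0.2,"offset": [0,0,0],"rotation": [0,0,0]},
    {"fingers": 0.2,"offset": [0,0,0],"rotation": [0,0,0]},
    {"fingers": 0.2,"offset": [0,0,0],"rotation": [0,0,0]},
    {"fingers": 0.2,"offset": [0,0,0],"rotation": [0,0,0]},
    {"fingers": 0.2,"offset": [0,0,0],"rotation": [0,0,0]},
  ],
)

```text
time_s: 26.12
eef_pos: [563.6, -49.5, 21.5]
eef_rot: [[0.996, 0.0, 0.086], [-0.086, -0.0, 0.996], [0.0, -1.0, -0.0]]
wrist_force: [0.1, -0.9, 0.5]
width: 68.8
```

```bash
python3 - <<'E'
from h import *
info()
b=capture("side"); crop(b,"pics/d22.png",150,215,240,320,9)
E
```

```text
t 26.12 tcp [563.57 -49.49  21.49] jawaz 85.08 down err [ 0.29 -0.15] F [ 0.09 -0.95  0.52] w 68.8 q [ 48.5   31.27 -56.41 106.01  30.23  59.2   64.82]
```

View pics/d22.png

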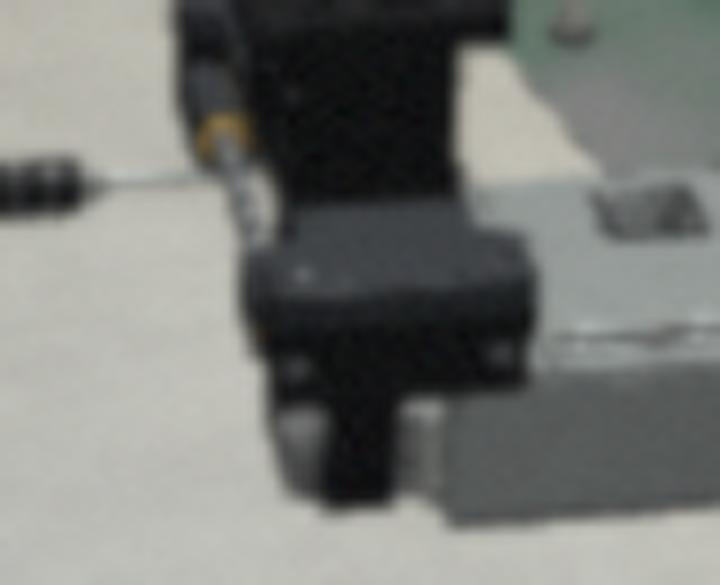

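servo_tool(
  steps=[
    {"fingers": 0.2,"offset": [0,-1.6,0],"rotation": [0,0,0]},
    {"fingers": 0.2,"offset": [0,-1.6,0],"rotation": [0,0,0]},
    {"fingers": 0.3,"offset": [0,-1.6,0],"rotation": [0,0,0]},
    {"fingers": 0.85,"offset": [-1.4,0,0],"rotation": [0,0,0]},
    {"fingers": 0.85,"offset": [-1.4,0,0],"rotation": [0,0,0]},
    {"fingers": 0.85,"offset": [-1.4,0,0],"rotation": [0,0,0]},
    {"fingers": 0.85,"offset": [0,0,0],"rotation": [0,0,0]},
    {"fingers": 0.85,"offset": [0,0,0],"rotation": [0,0,0]},
    {"fingers": 0.85,"offset": [0,0,0],"rotation": [0,0,0]},
    {"fingers": 0.85,"offset": [0,0,0],"rotation": [0,0,0]},
  ],
)

```text
time_s: 27.0
eef_pos: [522.8, -46.0, 70.2]
eef_rot: [[0.996, 0.002, 0.086], [-0.086, 0.0, 0.996], [0.002, -1.0, 0.0]]
wrist_force: [-0.4, 0.1, -0.2]
width: 23.9
```

```bash
python3 - <<'E'
from h import *
info()
b=capture("side"); crop(b,"pics/d23.png",150,215,240,320,9)
a=capture("scene"); crop(a,"pics/s23.png",150,235,180,270,8)
B=cloud(b).reshape(-1,3)
m=(B[:,2]>8)&(B[:,2]<28)&(B[:,0]>520)&(B[:,0]<590)&(B[:,1]>-85)&(B[:,1]<-30)
print(np.sort(B[m][:,0])[:8])
E
```

```text
t 27.00 tcp [522.82 -45.97  70.18] jawaz 85.07 down err [1.61 0.04] F [-0.39  0.08 -0.23] w 23.9 q [ 56.11  22.88 -62.48 109.68  23.17  61.27  69.07]
[543.16 543.74 543.76 543.78 544.29 544.77 544.94 544.99]
```

View pics/d23.png

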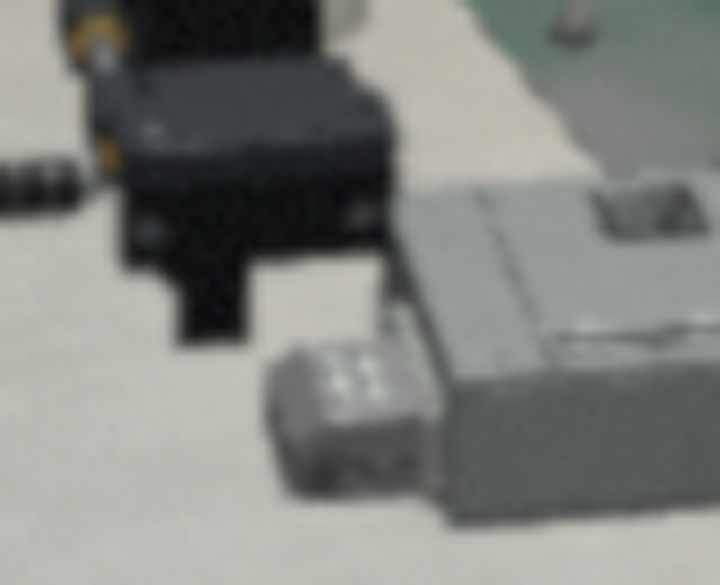

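View pics/s23.png

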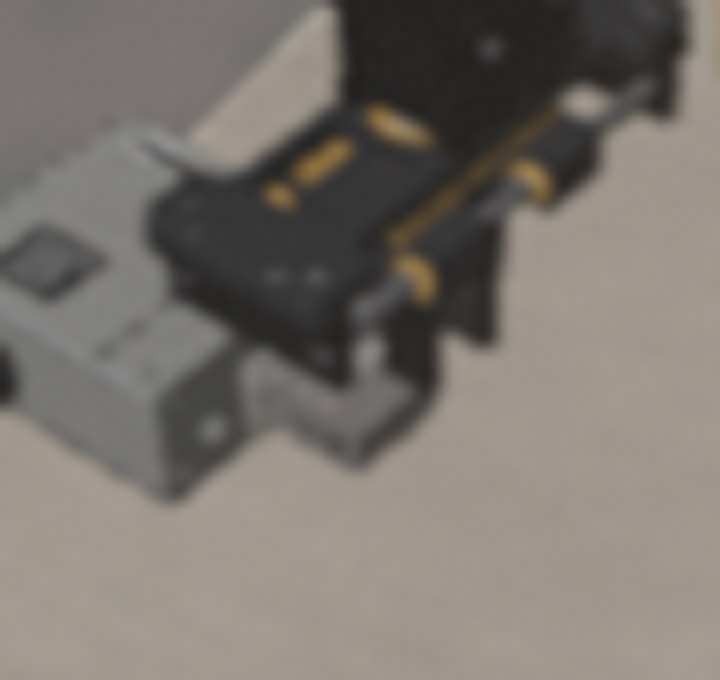

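servo_tool(
  steps=[
    {"fingers": 0.85,"offset": [0,1.3,0],"rotation": [0,0,0]},
    {"fingers": 0.85,"offset": [0,1.5,0],"rotation": [0,0,0]},
    {"fingers": 0.85,"offset": [0,1.3,0],"rotation": [0,0,0]},
    {"fingers": 0.85,"offset": [0,0.8,0],"rotation": [0,0,0]},
    {"fingers": 0.85,"offset": [0,0.3,0],"rotation": [0,0,0]},
    {"fingers": 0.85,"offset": [0.3,0,0],"rotation": [0,0,0]},
    {"fingers": 0.85,"offset": [0.3,0,0],"rotation": [0,0,0]},
    {"fingers": 0.85,"offset": [0.3,0,0],"rotation": [0,0,0]},
    {"fingers": 0.85,"offset": [0.3,0,0],"rotation": [0,0,0]},
    {"fingers": 0.85,"offset": [0.3,0,0],"rotation": [0,0,0]},
  ],
)

```text
time_s: 27.93
eef_pos: [535.1, -47.1, 17.6]
eef_rot: [[0.996, -0.004, 0.086], [-0.086, -0.001, 0.996], [-0.004, -1.0, -0.001]]
wrist_force: [-10.1, 1.2, 6.9]
width: 13.3
```

```bash
python3 - <<'E'
from h import *
info()
b=capture("side"); crop(b,"pics/d24.png",150,215,240,320,9)
E
```

```text
t 27.93 tcp [535.13 -47.1   17.62] jawaz 85.05 down err [-4.22 -0.61] F [-10.1    1.17   6.94] w 13.3 q [ 50.84  28.76 -57.71 109.88  28.83  57.57  65.12]
```

View pics/d24.png

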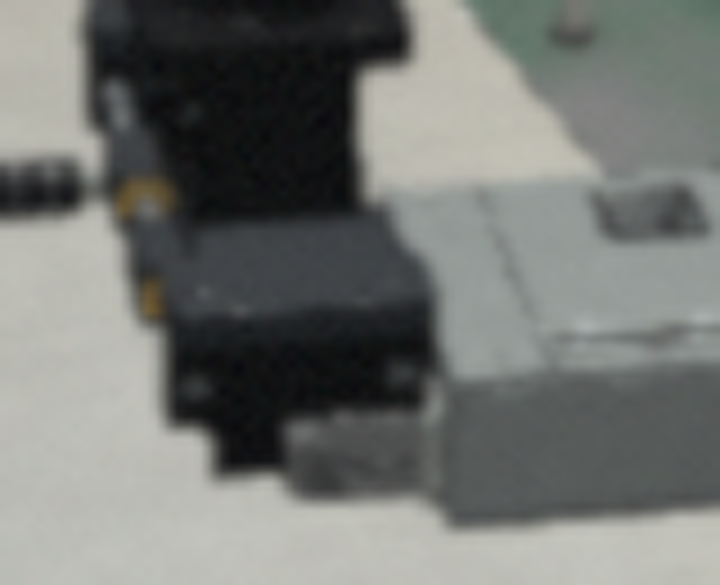

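servo_tool(
  steps=[
    {"fingers": 0.85,"offset": [0.25,0,0],"rotation": [0,0,0]},
    {"fingers": 0.85,"offset": [0.25,0,0],"rotation": [0,0,0]},
    {"fingers": 0.85,"offset": [0.25,0,0],"rotation": [0,0,0]},
    {"fingers": 0.85,"offset": [0.25,0,0],"rotation": [0,0,0]},
    {"fingers": 0.85,"offset": [0.25,0,0],"rotation": [0,0,0]},
    {"fingers": 0.85,"offset": [0.25,0,0],"rotation": [0,0,0]},
    {"fingers": 0.85,"offset": [0.25,0,0],"rotation": [0,0,0]},
    {"fingers": 0.85,"offset": [0.25,0,0],"rotation": [0,0,0]},
    {"fingers": 0.85,"offset": [0.25,0,0],"rotation": [0,0,0]},
    {"fingers": 0.85,"offset": [0.2,0,0],"rotation": [0,0,0]},
  ],
)

```text
time_s: 28.82
eef_pos: [556.5, -49.0, 17.1]
eef_rot: [[0.996, -0.01, 0.086], [-0.086, -0.001, 0.996], [-0.01, -1.0, -0.002]]
wrist_force: [-13.1, 1.0, 9.6]
width: 13.0
```

```bash
python3 - <<'E'
from h import *
info()
b=capture("side"); crop(b,"pics/d25.png",150,215,240,320,9)
E
```

```text
t 28.82 tcp [556.5  -48.97  17.07] jawaz 85.08 down err [-10.41  -1.41] F [-13.06   1.     9.64] w 13.0 q [ 48.45  31.23 -56.24 106.63  30.17  59.2   64.68]
```

View pics/d25.png

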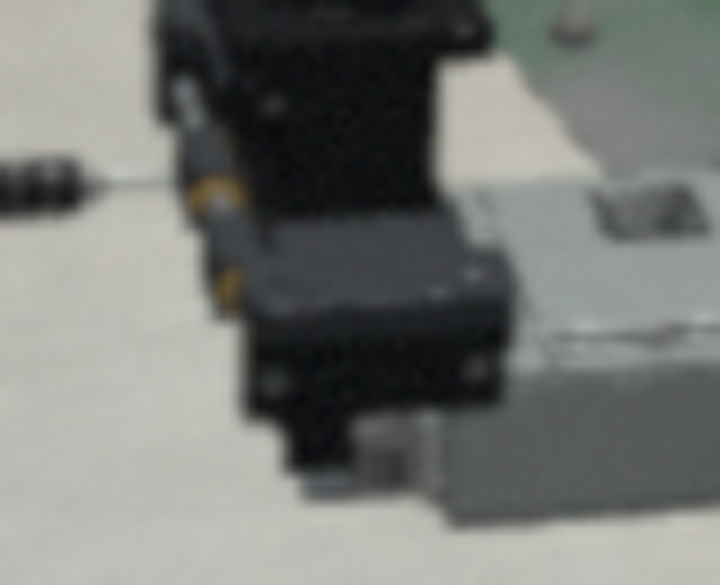

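servo_tool(
  steps=[
    {"fingers": 0.85,"offset": [0.25,0,0],"rotation": [0,0,0]},
    {"fingers": 0.85,"offset": [0.25,0,0],"rotation": [0,0,0]},
    {"fingers": 0.85,"offset": [0.25,0,0],"rotation": [0,0,0]},
    {"fingers": 0.85,"offset": [0.2,0,0],"rotation": [0,0,0]},
    {"fingers": 0.85,"offset": [0.2,0,0],"rotation": [0,0,0]},
    {"fingers": 0.85,"offset": [0.2,0,0],"rotation": [0,0,0]},
    {"fingers": 0.85,"offset": [0.2,0,0],"rotation": [0,0,0]},
    {"fingers": 0.85,"offset": [0.1,0,0],"rotation": [0,0,0]},
    {"fingers": 0.85,"offset": [0,0,0],"rotation": [0,0,0]},
    {"fingers": 0.85,"offset": [0,0,0],"rotation": [0,0,0]},
  ],
)

```text
time_s: 29.7
eef_pos: [573.0, -50.4, 17.0]
eef_rot: [[0.996, -0.01, 0.086], [-0.086, -0.001, 0.996], [-0.01, -1.0, -0.002]]
wrist_force: [-11.5, 0.1, 7.4]
width: 12.9
```

```bash
python3 - <<'E'
from h import *
info()
b=capture("side"); crop(b,"pics/d26.png",150,215,240,320,9)
E
```

```text
t 29.70 tcp [572.97 -50.36  16.99] jawaz 85.08 down err [-10.08  -1.28] F [-11.51   0.12   7.36] w 12.9 q [ 46.92  32.87 -55.32 104.31  31.02  60.12  64.51]
```

View pics/d26.png

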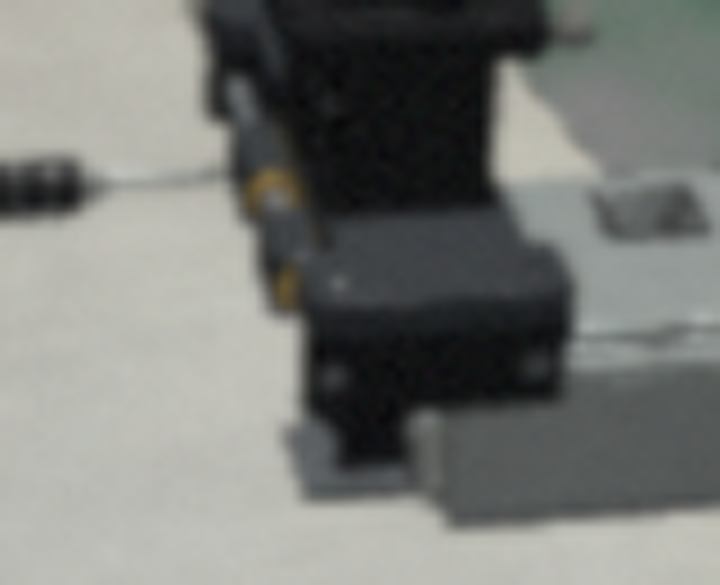

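servo_tool(
  steps=[
    {"fingers": 0.85,"offset": [0.1,0,0],"rotation": [0,0,0]},
    {"fingers": 0.85,"offset": [0.1,0,0],"rotation": [0,0,0]},
    {"fingers": 0.85,"offset": [0.1,0,0],"rotation": [0,0,0]},
    {"fingers": 0.85,"offset": [0,0,0],"rotation": [0,0,0]},
    {"fingers": 0.85,"offset": [0,0,0],"rotation": [0,0,0]},
    {"fingers": 0.85,"offset": [0,0,0],"rotation": [0,0,0]},
    {"fingers": 0.85,"offset": [0,0,0],"rotation": [0,0,0]},
    {"fingers": 0.85,"offset": [0,0,0],"rotation": [0,0,0]},
    {"fingers": 0.85,"offset": [0,0,0],"rotation": [0,0,0]},
    {"fingers": 0.85,"offset": [0,0,0],"rotation": [0,0,0]},
  ],
)

```text
time_s: 30.58
eef_pos: [574.4, -50.5, 16.9]
eef_rot: [[0.996, -0.013, 0.086], [-0.086, -0.002, 0.996], [-0.013, -1.0, -0.003]]
wrist_force: [-15.9, 0.2, 11.6]
width: 13.4
```

servo_tool(
  steps=[
    {"fingers": 0.85,"offset": [-0.3,0,0],"rotation": [0,0,0]},
    {"fingers": 0.85,"offset": [-0.3,0,0],"rotation": [0,0,0]},
    {"fingers": 0.85,"offset": [-0.5,0,0],"rotation": [0,0,0]},
    {"fingers": 0.85,"offset": [-1.0,0,0],"rotation": [0,0,0]},
    {"fingers": 0.85,"offset": [-1.0,0,0],"rotation": [0,0,0]},
    {"fingers": 0.85,"offset": [-1.0,0,0],"rotation": [0,0,0]},
    {"fingers": 0.85,"offset": [0,-0.2,0],"rotation": [0,0,0]},
    {"fingers": 0.85,"offset": [0,0,0],"rotation": [0,0,0]},
    {"fingers": 0.85,"offset": [0,0,0],"rotation": [0,0,0]},
    {"fingers": 0.85,"offset": [0,0,0],"rotation": [0,0,0]},
  ],
)

```text
time_s: 31.42
eef_pos: [540.2, -47.6, 19.8]
eef_rot: [[0.996, 0.001, 0.086], [-0.086, -0.0, 0.996], [0.001, -1.0, -0.0]]
wrist_force: [-0.6, -0.0, -0.1]
width: 13.1
```

```bash
python3 - <<'E'
from h import *
info()
b=capture("side"); crop(b,"pics/d27.png",150,215,240,320,9)
B=cloud(b).reshape(-1,3)
m=(B[:,2]>8)&(B[:,2]<28)&(B[:,0]>545)&(B[:,0]<590)&(B[:,1]>-85)&(B[:,1]<-30)
print(np.sort(B[m][:,0])[:12])
E
```

```text
t 31.42 tcp [540.23 -47.6   19.77] jawaz 85.06 down err [ 1.11 -0.13] F [-0.63 -0.03 -0.14] w 13.1 q [ 50.69  28.92 -57.65 109.37  28.94  57.64  65.18]
[546.87 547.15 547.22 547.47 578.81 579.23 579.76 579.98 580.14 580.16 580.22 580.34]
```

View pics/d27.png

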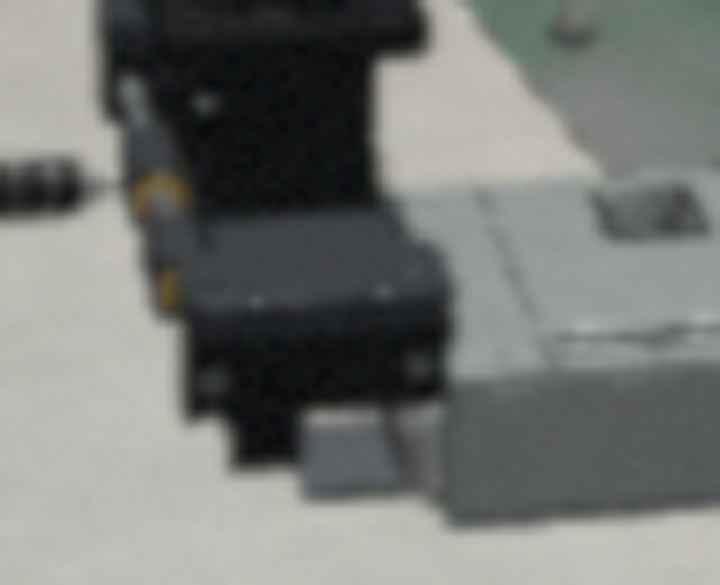

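servo_tool(
  steps=[
    {"fingers": 0.85,"offset": [-2,0,0],"rotation": [0,0,0]},
    {"fingers": 0.85,"offset": [-2,-1,0],"rotation": [0,0,0]},
    {"fingers": 0.85,"offset": [-1,-3,0],"rotation": [0,0,0]},
    {"fingers": 0.85,"offset": [0,-3.5,0],"rotation": [0,0,0]},
    {"fingers": 0.85,"offset": [0,-3.5,0],"rotation": [0,0,0]},
    {"fingers": 0.85,"offset": [0,-3.5,0],"rotation": [0,0,0]},
    {"fingers": 0.85,"offset": [0,-3,-2],"rotation": [0,0,0]},
    {"fingers": 0.85,"offset": [0,0,-3],"rotation": [0,0,0]},
    {"fingers": 0.85,"offset": [0,0,-3],"rotation": [0,0,0]},
    {"fingers": 0.85,"offset": [0,0,0],"rotation": [0,0,0]},
  ],
)

```text
time_s: 32.3
eef_pos: [482.4, -130.3, 195.0]
eef_rot: [[0.996, 0.001, 0.095], [-0.095, -0.004, 0.996], [0.001, -1.0, -0.004]]
wrist_force: [-0.4, -0.8, -0.2]
width: 12.8
```

```bash
python3 - <<'E'
from h import *
info()
b=capture("side"); crop(b,"pics/d28.png",150,215,240,340,7)
a=capture("scene"); crop(a,"pics/s28.png",155,285,110,260,5)
d=np.load("first.npz")
cv2.imwrite("pics/s28b.png",np.hstack([cv2.resize(x[160:225,165:240,::-1],None,fx=5,fy=5,interpolation=cv2.INTER_CUBIC) for x in (d["fa"],a["frame"])]))
cv2.imwrite("pics/d28b.png",np.hstack([cv2.resize(x[160:215,265:340,::-1],None,fx=5,fy=5,interpolation=cv2.INTER_CUBIC) for x in (d["fb"],b["frame"])]))
for nm,B0,B1 in(("side",d["B"],cloud(b)),("scene",d["A"],cloud(a))):
    for B in (B0,B1):
        B=B.reshape(-1,3)
        m=(B[:,2]>8)&(B[:,2]<45)&(B[:,0]>560)&(B[:,0]<592)&(B[:,1]>-80)&(B[:,1]<-30)
        print(nm,m.sum(),np.sort(B[m][:,0])[:10])
E
```

```text
t 32.30 tcp [ 482.44 -130.31  195.01] jawaz 84.57 down err [ 0.82 -3.61] F [-0.41 -0.83 -0.23] w 12.8 q [ 78.31   7.86 -69.96 105.12   7.96  72.25  90.67]
side 94 [579.54 579.75 579.8  579.84 579.94 580.01 580.22 580.44 580.6  580.68]
side 87 [578.24 578.91 579.05 579.1  579.26 579.74 580.12 580.26 580.27 580.43]
scene 143 [565.02 566.65 575.73 577.25 577.68 577.81 577.89 577.89 577.9  577.93]
scene 138 [568.51 576.34 576.51 576.86 576.9  577.03 577.1  577.18 577.48 577.71]
```

View pics/s28b.png

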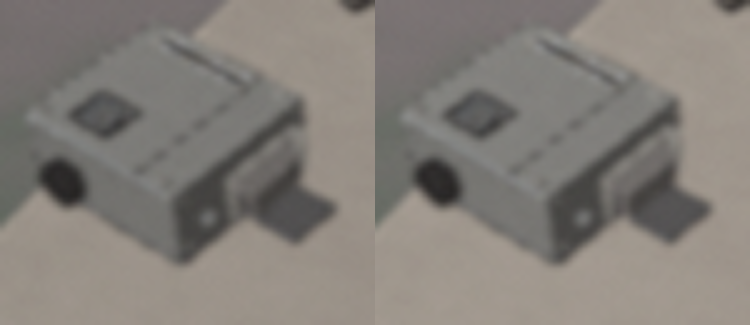

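View pics/d28b.png

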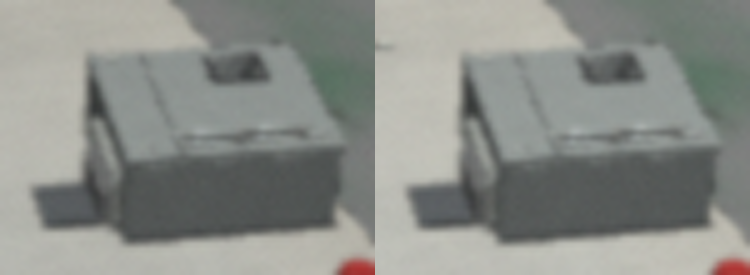

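View pics/s28.png

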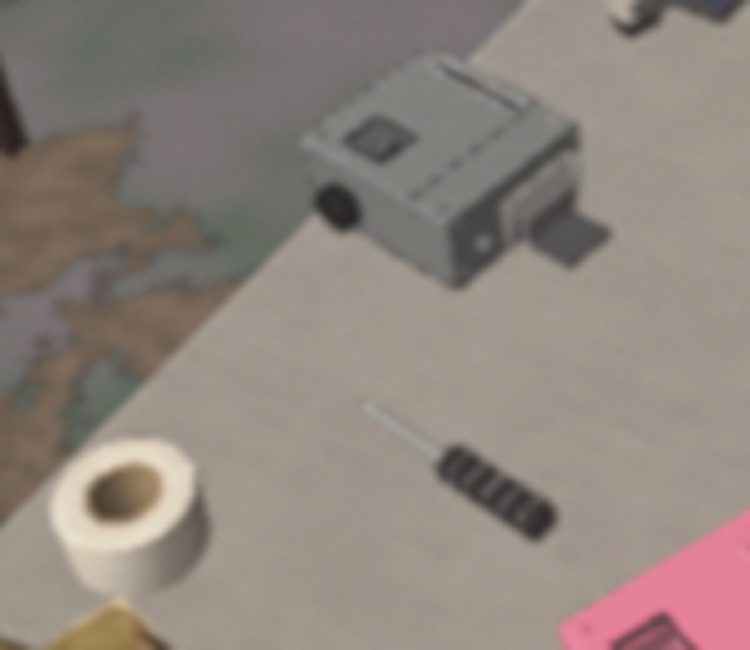

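The cassette sits where it did at the start, to within about 1 mm. I can't tell yet whether the catch or only friction is holding it. I'll touch the end face again to see whether it sprang back from the deepest push at TCP x = 574.4.

```bash
python3 - <<'E'
from h import *
yaw(85); go([500,-44,195],1); go([500,-44,19],1)
E
```

```text
t 32.40 tcp [ 482.86 -124.    194.47] jawaz 84.91 down err [0.3  0.63] F [-0.71 -0.25  0.15] w 13.0 q [ 78.09   7.84 -70.27 105.24   7.71  72.24  90.53]
rotvec rad [-0. -0.  0.]
t 32.40 tcp [ 482.86 -124.    194.47] jawaz 84.91 down err [0.3  0.63] F [-0.71 -0.25  0.15] w 13.0 q [ 78.09   7.84 -70.27 105.24   7.71  72.24  90.53]
total tool mm [ 9.97 -0.47 81.21] per row cm [ 1.   -0.05  8.12] | per row mm 81.8
t 32.40 tcp [ 482.86 -124.    194.47] jawaz 84.91 down err [0.3  0.63] F [-0.71 -0.25  0.15] w 13.0 q [ 78.09   7.84 -70.27 105.24   7.71  72.24  90.53]
total tool mm [  9.93 175.53  81.09] per row cm [ 0.99 17.55  8.11] | per row mm 193.6
```

servo_tool(
  steps=[
    {"fingers": 0.85,"offset": [0.25,0.5,2],"rotation": [0,0,0]},
    {"fingers": 0.85,"offset": [0.25,1,2],"rotation": [0,0,0]},
    {"fingers": 0.85,"offset": [0.25,2,2],"rotation": [0,0,0]},
    {"fingers": 0.85,"offset": [0.25,2,2.1],"rotation": [0,0,0]},
    {"fingers": 0.85,"offset": [0,3,0],"rotation": [0,0,0]},
    {"fingers": 0.85,"offset": [0,3,0],"rotation": [0,0,0]},
    {"fingers": 0.85,"offset": [0,3,0],"rotation": [0,0,0]},
    {"fingers": 0.85,"offset": [0,2,0],"rotation": [0,0,0]},
    {"fingers": 0.85,"offset": [0,0.9,0],"rotation": [0,0,0]},
    {"fingers": 0.85,"offset": [0,0.2,0],"rotation": [0,0,0]},
  ],
)

```text
time_s: 33.23
eef_pos: [498.5, -41.1, 16.9]
eef_rot: [[0.997, -0.003, 0.083], [-0.083, 0.002, 0.997], [-0.003, -1.0, 0.002]]
wrist_force: [0.7, -0.0, 0.1]
width: 13.4
```

```bash
python3 - <<'E'
from h import *
yaw(85); go([564,-49.6,18],8)
E
```

```text
t 33.23 tcp [498.51 -41.08  16.95] jawaz 85.23 down err [-3.    1.98] F [ 0.66 -0.02  0.12] w 13.4 q [ 55.14  25.1  -60.98 114.92  26.59  55.5   65.97]
rotvec rad [-0.  0. -0.]
t 33.23 tcp [498.51 -41.08  16.95] jawaz 85.23 down err [-3.    1.98] F [ 0.66 -0.02  0.12] w 13.4 q [ 55.14  25.1  -60.98 114.92  26.59  55.5   65.97]
total tool mm [65.97 -1.27 -3.04] per row cm [ 0.82 -0.02 -0.04] | per row mm 8.3
```

servo_tool(
  steps=[
    {"fingers": 0.85,"offset": [0.8,-0.02,-0.04],"rotation": [0,0,0]},
    {"fingers": 0.85,"offset": [0.8,-0.02,-0.04],"rotation": [0,0,0]},
    {"fingers": 0.85,"offset": [0.8,-0.02,-0.04],"rotation": [0,0,0]},
    {"fingers": 0.85,"offset": [0.8,-0.02,-0.04],"rotation": [0,0,0]},
    {"fingers": 0.85,"offset": [0.8,-0.02,-0.04],"rotation": [0,0,0]},
    {"fingers": 0.85,"offset": [0.8,-0.02,-0.04],"rotation": [0,0,0]},
    {"fingers": 0.85,"offset": [0.8,0,-0.04],"rotation": [0,0,0]},
    {"fingers": 0.85,"offset": [0.8,0,0],"rotation": [0,0,0]},
    {"fingers": 0.85,"offset": [0,0,0],"rotation": [0,0,0]},
    {"fingers": 0.85,"offset": [0,0,0],"rotation": [0,0,0]},
  ],
)

```text
time_s: 34.07
eef_pos: [563.5, -51.0, 19.5]
eef_rot: [[0.996, -0.0, 0.086], [-0.086, 0.001, 0.996], [-0.0, -1.0, 0.0]]
wrist_force: [0.1, 0.8, -0.3]
width: 13.2
```

servo_tool(
  steps=[
    {"fingers": 0.85,"offset": [0.1,0,0],"rotation": [0,0,0]},
    {"fingers": 0.85,"offset": [0.1,0,0],"rotation": [0,0,0]},
    {"fingers": 0.85,"offset": [0.1,0,0],"rotation": [0,0,0]},
    {"fingers": 0.85,"offset": [0.1,0,0],"rotation": [0,0,0]},
    {"fingers": 0.85,"offset": [0.1,0,0],"rotation": [0,0,0]},
    {"fingers": 0.85,"offset": [0.1,0,0],"rotation": [0,0,0]},
    {"fingers": 0.85,"offset": [0,0,0],"rotation": [0,0,0]},
    {"fingers": 0.85,"offset": [0,0,0],"rotation": [0,0,0]},
    {"fingers": 0.85,"offset": [0,0,0],"rotation": [0,0,0]},
    {"fingers": 0.85,"offset": [0,0,0],"rotation": [0,0,0]},
  ],
)

```text
time_s: 34.9
eef_pos: [569.2, -51.7, 19.6]
eef_rot: [[0.996, -0.0, 0.086], [-0.086, -0.0, 0.996], [-0.0, -1.0, -0.0]]
wrist_force: [-0.1, -0.0, -0.8]
width: 13.1
```

servo_tool(
  steps=[
    {"fingers": 0.85,"offset": [0.1,0,0],"rotation": [0,0,0]},
    {"fingers": 0.85,"offset": [0.1,0,0],"rotation": [0,0,0]},
    {"fingers": 0.85,"offset": [0,0,0],"rotation": [0,0,0]},
    {"fingers": 0.85,"offset": [0,0,0],"rotation": [0,0,0]},
    {"fingers": 0.85,"offset": [0,0,0],"rotation": [0,0,0]},
    {"fingers": 0.85,"offset": [0,0,0],"rotation": [0,0,0]},
    {"fingers": 0.85,"offset": [0,0,0],"rotation": [0,0,0]},
    {"fingers": 0.85,"offset": [0,0,0],"rotation": [0,0,0]},
    {"fingers": 0.85,"offset": [0,0,0],"rotation": [0,0,0]},
    {"fingers": 0.85,"offset": [0,0,0],"rotation": [0,0,0]},
  ],
)

```text
time_s: 35.73
eef_pos: [570.4, -51.9, 19.4]
eef_rot: [[0.996, -0.002, 0.086], [-0.086, -0.0, 0.996], [-0.002, -1.0, -0.0]]
wrist_force: [-5.2, -0.4, 3.3]
width: 12.8
```

Contact came at TCP x ≈ 570, about 4.4 mm short of the deepest push at 574.4. So the cassette sprang back and was stopped by the catch: it is latched. I'm backing off now.

servo_tool(
  steps=[
    {"fingers": 0.85,"offset": [-0.5,0,0],"rotation": [0,0,0]},
    {"fingers": 0.85,"offset": [-1.5,0,0],"rotation": [0,0,0]},
    {"fingers": 0.85,"offset": [-2,0,0],"rotation": [0,0,0]},
    {"fingers": 0.85,"offset": [-2,-1,0],"rotation": [0,0,0]},
    {"fingers": 0.85,"offset": [-1.5,-3,0],"rotation": [0,0,0]},
    {"fingers": 0.85,"offset": [0,-3.5,0],"rotation": [0,0,0]},
    {"fingers": 0.85,"offset": [0,-3.5,0],"rotation": [0,0,0]},
    {"fingers": 0.85,"offset": [0,-3,0],"rotation": [0,0,0]},
    {"fingers": 0.85,"offset": [0,-1,0],"rotation": [0,0,0]},
    {"fingers": 0.85,"offset": [0,0,0],"rotation": [0,0,0]},
  ],
)

```text
time_s: 36.57
eef_pos: [499.1, -46.0, 172.3]
eef_rot: [[0.996, 0.007, 0.086], [-0.086, -0.003, 0.996], [0.007, -1.0, -0.003]]
wrist_force: [0.4, 0.7, 0.4]
width: 12.9
```

servo_tool(
  steps=[
    {"fingers": 0.85,"offset": [0,0,-2],"rotation": [0,0,0]},
    {"fingers": 0.85,"offset": [0,0,-3],"rotation": [0,0,0]},
    {"fingers": 0.85,"offset": [0,0,-2],"rotation": [0,0,0]},
    {"fingers": 0.85,"offset": [0,0,-1],"rotation": [0,0,0]},
    {"fingers": 0.85,"offset": [0,0,0],"rotation": [0,0,0]},
    {"fingers": 0.85,"offset": [0,0,0],"rotation": [0,0,0]},
    {"fingers": 0.85,"offset": [0,0,0],"rotation": [0,0,0]},
    {"fingers": 0.85,"offset": [0,0,0],"rotation": [0,0,0]},
    {"fingers": 0.85,"offset": [0,0,0],"rotation": [0,0,0]},
    {"fingers": 0.85,"offset": [0,0,0],"rotation": [0,0,0]},
  ],
)

```text
time_s: 37.4
eef_pos: [489.9, -124.2, 169.7]
eef_rot: [[0.996, 0.0, 0.084], [-0.084, -0.0, 0.996], [0.0, -1.0, -0.0]]
wrist_force: [0.7, 0.2, -0.8]
width: 13.0
```

```bash
python3 - <<'E'
from h import *
info()
a=capture("scene"); b=capture("side"); cv2.imwrite("pics/s30.png",a["frame"][:,:,::-1]); cv2.imwrite("pics/d30.png",b["frame"][:,:,::-1])
d=np.load("first.npz")
for nm,B in(("side",cloud(b)),("scene",cloud(a))):
    B=B.reshape(-1,3); m=(B[:,2]>8)&(B[:,2]<45)&(B[:,0]>560)&(B[:,0]<592)&(B[:,1]>-80)&(B[:,1]<-30)
    print(nm,m.sum(),np.sort(B[m][:,0])[:10])
E
```

```text
t 37.40 tcp [ 489.89 -124.19  169.68] jawaz 85.18 down err [ 0.13 -0.21] F [ 0.73  0.21 -0.83] w 13.0 q [ 75.67  11.92 -70.07 106.2   11.93  70.08  87.07]
side 93 [578.42 578.55 579.62 579.63 579.67 579.91 580.02 580.04 580.2  580.22]
scene 149 [561.38 564.01 576.7  576.88 577.23 577.31 577.38 577.38 577.53 577.53]
```

View pics/s30.png

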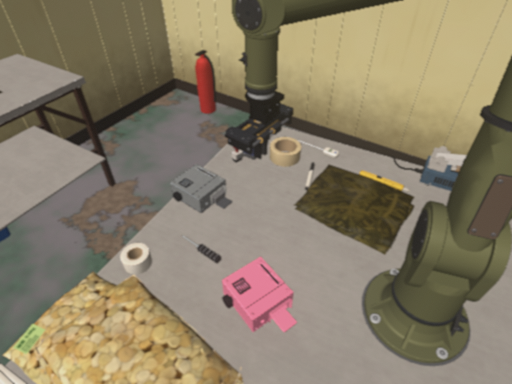

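View pics/d30.png

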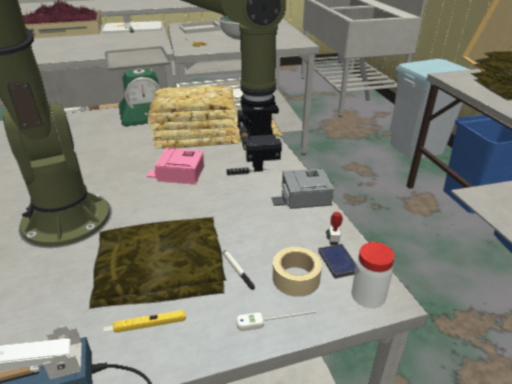

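Both pictures show the cassette in its latched place at scene (212,195), its end within 1 mm of the start. The pin lies flat at scene (205,249), the bystanders are where they were, and the arm is clear. I'm handing in.

```bash
python3 -c "
from cell import bot; print(bot.hand_in())"
```

```text
the job is handed in; nothing more can be done
None
```

The job is done and handed in at about 37 s; the hand-in gives no verdict.

**What I did:**
- **Release:** I pushed the pin through the grey cutter's release hole until the cassette sprang out. Then I laid the pin flat on the table, well clear of the cutter.
- **Turn:** I drew the cassette right out, set it on the table and let go. I took it by the two-bar end, turned it end for end and slid it back in.
- **Latching:** I pushed it home with nearly closed fingers, at up to about 16 N.

**Last checks:**
- **Catch:** on a second touch the cassette's end was about 4.4 mm back from the deepest push. That means it sprang back and the catch stopped it. I could not see the catch angle directly.
- **Cassette position:** both cameras put the front end within about 1 mm of where it was at the start, and the two-bar end was seen facing front.
- **Surroundings:** the pin lies flat with its tip about 130 mm from the hole. The other things look unmoved in the pictures, and the arm touches nothing.

**What disagreed:**
- **Camera offset:** the two fixed cameras differed from each other by up to about 4 mm (about 9 mm on the pin), so I used the wrist camera and forces for the fine moves.
- **Set-down force:** setting the cassette down pressed the table with about 24 N, more than I intended. That is under the 40 N limit and moved nothing.

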